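# Set up the reagent check station: top up the vial tray and stand the chart on its leg

### The job

Get the reagent station ready: put one spare vial upright into every empty pocket of the white tray, and leave any spares that are over standing on the bench. Take the reference chart from its sloping rest, unfold the leg on its back fully, and stand the chart on its bottom edge and leg, wholly on the black rubber mat, square to the mat, about midway across its width, with its face towards the robot. Do not disturb the wide jar or the tape roll.

Things in the scene. Friction and masses are not known exactly. Their poses are not given: they have to be found in the camera images.
- chart: Grey plastic chart, 200-330 g: panel 140 wide (y), 150 high (z), 8 thick (x), hand tab above. Origin: centre of bottom edge, mid thickness. z runs up to the tab, +x out of the back (leg side), -x out of the printed face. Starts loose, face down on the rest, top end higher and towards the robot. On its fully open leg it leans back 19 degrees (z towards its back), foot 65 mm behind the bottom edge.
- chart_tab (a point): Middle of the hand tab that stands out of the middle of the chart's top edge: 36 wide (y), 42 high, 8 thick; this point is 172 mm up from the chart's origin. Can be pinched across y from beyond the top edge; nothing lies under it.
- leg (a joint): Angle of the chart's leg: 0 folded flat, 0.6 rad fully open (stop); starts at 0 to 0.12; friction 0.1 N m holds it where it is left. White bar 20 wide (y), 8 thick, lying down the back, 1 mm off it. Its hinge axis runs along the chart's y, 115 mm up the chart, 9 mm behind its mid thickness; its free end, near the bottom edge, swings away from the back.
- leg_grip (a point): Middle of the thumb block on the leg's outer face near its free end: 96 mm from the hinge along the leg, 9 mm out from the leg's mid thickness. Block 20 wide (y, as the leg), 18 along the leg, its top 18 mm out from the leg's mid thickness (27 mm from the chart's when folded). Pinch it across y.
- leg_foot (a point): Centre of the leg's round rubber foot (radius 5), 106 mm from the hinge.
- rest: White fixed sloping rest, 150 wide (y), base 130 deep. Its 40 degree slope rises towards -x (the robot) to 110 mm; a ledge 8 thick, 10 proud at the lower end holds the chart's bottom edge. It carries only the chart's lowest 135 mm. Origin: centre of its underside.
- mat: Black rubber mat, fixed, 120 (x) by 200 (y), 2 thick. Origin: centre of its underside. -x is its side towards the robot.
- tray: White fixed tray, 100 (x) by 244 (y), 22 high, walls and floor 4 thick, divided into 2 rows (x) of 4 (y) pockets 44 by 56; pocket centres at x = -24 and +24, y = -90, -30, +30 and +90 from the tray's origin. Gripping fingers reach over the low walls. Origin: centre of its underside.
- jar: Bystander: wide white jar with a steel cap, 48 diameter, 50 high, loose among the spares. Origin: centre of its underside.
- tape: Bystander: roll of paper tape lying flat, 68 diameter, 24 high, loose. Origin: centre of its underside.
- vial1: Tray vial of the pocket at tray x -24, y -90 mm: amber vial with white cap, plain cylinder 32 diameter, 60 high, about 60 g, weighted base; stands in the tray at the start, or is absent (its pocket is then empty). Origin: centre of its underside.
- vial2: Tray vial of the pocket at tray x -24, y -30 mm: amber vial with white cap, plain cylinder 32 diameter, 60 high, about 60 g, weighted base; stands in the tray at the start, or is absent (its pocket is then empty). Origin: centre of its underside.
- vial3: Tray vial of the pocket at tray x -24, y +30 mm: amber vial with white cap, plain cylinder 32 diameter, 60 high, about 60 g, weighted base; stands in the tray at the start, or is absent (its pocket is then empty). Origin: centre of its underside.
- vial4: Tray vial of the pocket at tray x -24, y +90 mm: amber vial with white cap, plain cylinder 32 diameter, 60 high, about 60 g, weighted base; stands in the tray at the start, or is absent (its pocket is then empty). Origin: centre of its underside.
- vial5: Tray vial of the pocket at tray x +24, y -90 mm: amber vial with white cap, plain cylinder 32 diameter, 60 high, about 60 g, weighted base; stands in the tray at the start, or is absent (its pocket is then empty). Origin: centre of its underside.
- vial6: Tray vial of the pocket at tray x +24, y -30 mm: amber vial with white cap, plain cylinder 32 diameter, 60 high, about 60 g, weighted base; stands in the tray at the start, or is absent (its pocket is then empty). Origin: centre of its underside.
- vial7: Tray vial of the pocket at tray x +24, y +30 mm: amber vial with white cap, plain cylinder 32 diameter, 60 high, about 60 g, weighted base; stands in the tray at the start, or is absent (its pocket is then empty). Origin: centre of its underside.
- vial8: Tray vial of the pocket at tray x +24, y +90 mm: amber vial with white cap, plain cylinder 32 diameter, 60 high, about 60 g, weighted base; stands in the tray at the start, or is absent (its pocket is then empty). Origin: centre of its underside.
- spare1: Spare vial standing on the bench: the same amber vial, 32 diameter, 60 high, 48-78 g. Origin: centre of its underside.
- spare2: Spare vial standing on the bench: the same amber vial, 32 diameter, 60 high, 48-78 g. Origin: centre of its underside.
- spare3: Spare vial standing on the bench: the same amber vial, 32 diameter, 60 high, 48-78 g. Origin: centre of its underside.
- spare4: Spare vial standing on the bench: the same amber vial, 32 diameter, 60 high, 48-78 g. Origin: centre of its underside.
- spare5: Spare vial standing on the bench: the same amber vial, 32 diameter, 60 high, 48-78 g. Origin: centre of its underside.
- spare6: Spare vial standing on the bench: the same amber vial, 32 diameter, 60 high, 48-78 g. Origin: centre of its underside.
There are look-alikes about, which are no part of the job. What is shaped like the chart but purple is not meant.

How it is judged (in metres and radians):
On the way, in this order (a step that is already met when the one before it is completed fails the run):
1. the leg is unfolded fully (value of joint leg above 0.5 rad), for 0.2 s.
2. the chart stands on its bottom edge and leg, on the mat (value of joint leg above 0.42 rad and angle between chart's own z axis and vertical between 0.2 and 0.45 rad and height (world z) of chart below 0.01 m and height (world z) of leg_foot below 0.015 m and y of chart in the frame of mat between -0.03 and 0.03 m and x of chart in the frame of mat between -0.062 and 0.01 m and x of leg_foot in the frame of mat between -0.01 and 0.062 m and angle between the y axis of chart and the y axis of mat, either way round below 0.2 rad and linear speed of chart below 0.02 m/s), for 0.3 s.
At the end, for the whole second after the job is handed in: A vial on the floor of every pocket (13 mm in x, 18 in y of its centre); all vials upright (0.2 rad), at rest. The chart stands on the mat, bottom edge and foot down on it, leg open over 0.42 rad, leaning 0.2-0.45 rad, foot away from the robot, within 30 mm of midway across and 0.2 rad of square (all of step 2 and ((x of vial1 in the frame of tray between -0.037 and -0.011 m and y of vial1 in the frame of tray between -0.108 and -0.072 m and z of vial1 in the frame of tray below 0.009 m) or (x of spare1 in the frame of tray between -0.037 and -0.011 m and y of spare1 in the frame of tray between -0.108 and -0.072 m and z of spare1 in the frame of tray below 0.009 m) or (x of spare2 in the frame of tray between -0.037 and -0.011 m and y of spare2 in the frame of tray between -0.108 and -0.072 m and z of spare2 in the frame of tray below 0.009 m) or (x of spare3 in the frame of tray between -0.037 and -0.011 m and y of spare3 in the frame of tray between -0.108 and -0.072 m and z of spare3 in the frame of tray below 0.009 m) or (x of spare4 in the frame of tray between -0.037 and -0.011 m and y of spare4 in the frame of tray between -0.108 and -0.072 m and z of spare4 in the frame of tray below 0.009 m) or (x of spare5 in the frame of tray between -0.037 and -0.011 m and y of spare5 in the frame of tray between -0.108 and -0.072 m and z of spare5 in the frame of tray below 0.009 m) or (x of spare6 in the frame of tray between -0.037 and -0.011 m and y of spare6 in the frame of tray between -0.108 and -0.072 m and z of spare6 in the frame of tray below 0.009 m)) and ((x of vial2 in the frame of tray between -0.037 and -0.011 m and y of vial2 in the frame of tray between -0.048 and -0.012 m and z of vial2 in the frame of tray below 0.009 m) or (x of spare1 in the frame of tray between -0.037 and -0.011 m and y of spare1 in the frame of tray between -0.048 and -0.012 m and z of spare1 in the frame of tray below 0.009 m) or (x of spare2 in the frame of tray between -0.037 and -0.011 m and y of spare2 in the frame of tray between -0.048 and -0.012 m and z of spare2 in the frame of tray below 0.009 m) or (x of spare3 in the frame of tray between -0.037 and -0.011 m and y of spare3 in the frame of tray between -0.048 and -0.012 m and z of spare3 in the frame of tray below 0.009 m) or (x of spare4 in the frame of tray between -0.037 and -0.011 m and y of spare4 in the frame of tray between -0.048 and -0.012 m and z of spare4 in the frame of tray below 0.009 m) or (x of spare5 in the frame of tray between -0.037 and -0.011 m and y of spare5 in the frame of tray between -0.048 and -0.012 m and z of spare5 in the frame of tray below 0.009 m) or (x of spare6 in the frame of tray between -0.037 and -0.011 m and y of spare6 in the frame of tray between -0.048 and -0.012 m and z of spare6 in the frame of tray below 0.009 m)) and ((x of vial3 in the frame of tray between -0.037 and -0.011 m and y of vial3 in the frame of tray between 0.012 and 0.048 m and z of vial3 in the frame of tray below 0.009 m) or (x of spare1 in the frame of tray between -0.037 and -0.011 m and y of spare1 in the frame of tray between 0.012 and 0.048 m and z of spare1 in the frame of tray below 0.009 m) or (x of spare2 in the frame of tray between -0.037 and -0.011 m and y of spare2 in the frame of tray between 0.012 and 0.048 m and z of spare2 in the frame of tray below 0.009 m) or (x of spare3 in the frame of tray between -0.037 and -0.011 m and y of spare3 in the frame of tray between 0.012 and 0.048 m and z of spare3 in the frame of tray below 0.009 m) or (x of spare4 in the frame of tray between -0.037 and -0.011 m and y of spare4 in the frame of tray between 0.012 and 0.048 m and z of spare4 in the frame of tray below 0.009 m) or (x of spare5 in the frame of tray between -0.037 and -0.011 m and y of spare5 in the frame of tray between 0.012 and 0.048 m and z of spare5 in the frame of tray below 0.009 m) or (x of spare6 in the frame of tray between -0.037 and -0.011 m and y of spare6 in the frame of tray between 0.012 and 0.048 m and z of spare6 in the frame of tray below 0.009 m)) and ((x of vial4 in the frame of tray between -0.037 and -0.011 m and y of vial4 in the frame of tray between 0.072 and 0.108 m and z of vial4 in the frame of tray below 0.009 m) or (x of spare1 in the frame of tray between -0.037 and -0.011 m and y of spare1 in the frame of tray between 0.072 and 0.108 m and z of spare1 in the frame of tray below 0.009 m) or (x of spare2 in the frame of tray between -0.037 and -0.011 m and y of spare2 in the frame of tray between 0.072 and 0.108 m and z of spare2 in the frame of tray below 0.009 m) or (x of spare3 in the frame of tray between -0.037 and -0.011 m and y of spare3 in the frame of tray between 0.072 and 0.108 m and z of spare3 in the frame of tray below 0.009 m) or (x of spare4 in the frame of tray between -0.037 and -0.011 m and y of spare4 in the frame of tray between 0.072 and 0.108 m and z of spare4 in the frame of tray below 0.009 m) or (x of spare5 in the frame of tray between -0.037 and -0.011 m and y of spare5 in the frame of tray between 0.072 and 0.108 m and z of spare5 in the frame of tray below 0.009 m) or (x of spare6 in the frame of tray between -0.037 and -0.011 m and y of spare6 in the frame of tray between 0.072 and 0.108 m and z of spare6 in the frame of tray below 0.009 m)) and ((x of vial5 in the frame of tray between 0.011 and 0.037 m and y of vial5 in the frame of tray between -0.108 and -0.072 m and z of vial5 in the frame of tray below 0.009 m) or (x of spare1 in the frame of tray between 0.011 and 0.037 m and y of spare1 in the frame of tray between -0.108 and -0.072 m and z of spare1 in the frame of tray below 0.009 m) or (x of spare2 in the frame of tray between 0.011 and 0.037 m and y of spare2 in the frame of tray between -0.108 and -0.072 m and z of spare2 in the frame of tray below 0.009 m) or (x of spare3 in the frame of tray between 0.011 and 0.037 m and y of spare3 in the frame of tray between -0.108 and -0.072 m and z of spare3 in the frame of tray below 0.009 m) or (x of spare4 in the frame of tray between 0.011 and 0.037 m and y of spare4 in the frame of tray between -0.108 and -0.072 m and z of spare4 in the frame of tray below 0.009 m) or (x of spare5 in the frame of tray between 0.011 and 0.037 m and y of spare5 in the frame of tray between -0.108 and -0.072 m and z of spare5 in the frame of tray below 0.009 m) or (x of spare6 in the frame of tray between 0.011 and 0.037 m and y of spare6 in the frame of tray between -0.108 and -0.072 m and z of spare6 in the frame of tray below 0.009 m)) and ((x of vial6 in the frame of tray between 0.011 and 0.037 m and y of vial6 in the frame of tray between -0.048 and -0.012 m and z of vial6 in the frame of tray below 0.009 m) or (x of spare1 in the frame of tray between 0.011 and 0.037 m and y of spare1 in the frame of tray between -0.048 and -0.012 m and z of spare1 in the frame of tray below 0.009 m) or (x of spare2 in the frame of tray between 0.011 and 0.037 m and y of spare2 in the frame of tray between -0.048 and -0.012 m and z of spare2 in the frame of tray below 0.009 m) or (x of spare3 in the frame of tray between 0.011 and 0.037 m and y of spare3 in the frame of tray between -0.048 and -0.012 m and z of spare3 in the frame of tray below 0.009 m) or (x of spare4 in the frame of tray between 0.011 and 0.037 m and y of spare4 in the frame of tray between -0.048 and -0.012 m and z of spare4 in the frame of tray below 0.009 m) or (x of spare5 in the frame of tray between 0.011 and 0.037 m and y of spare5 in the frame of tray between -0.048 and -0.012 m and z of spare5 in the frame of tray below 0.009 m) or (x of spare6 in the frame of tray between 0.011 and 0.037 m and y of spare6 in the frame of tray between -0.048 and -0.012 m and z of spare6 in the frame of tray below 0.009 m)) and ((x of vial7 in the frame of tray between 0.011 and 0.037 m and y of vial7 in the frame of tray between 0.012 and 0.048 m and z of vial7 in the frame of tray below 0.009 m) or (x of spare1 in the frame of tray between 0.011 and 0.037 m and y of spare1 in the frame of tray between 0.012 and 0.048 m and z of spare1 in the frame of tray below 0.009 m) or (x of spare2 in the frame of tray between 0.011 and 0.037 m and y of spare2 in the frame of tray between 0.012 and 0.048 m and z of spare2 in the frame of tray below 0.009 m) or (x of spare3 in the frame of tray between 0.011 and 0.037 m and y of spare3 in the frame of tray between 0.012 and 0.048 m and z of spare3 in the frame of tray below 0.009 m) or (x of spare4 in the frame of tray between 0.011 and 0.037 m and y of spare4 in the frame of tray between 0.012 and 0.048 m and z of spare4 in the frame of tray below 0.009 m) or (x of spare5 in the frame of tray between 0.011 and 0.037 m and y of spare5 in the frame of tray between 0.012 and 0.048 m and z of spare5 in the frame of tray below 0.009 m) or (x of spare6 in the frame of tray between 0.011 and 0.037 m and y of spare6 in the frame of tray between 0.012 and 0.048 m and z of spare6 in the frame of tray below 0.009 m)) and ((x of vial8 in the frame of tray between 0.011 and 0.037 m and y of vial8 in the frame of tray between 0.072 and 0.108 m and z of vial8 in the frame of tray below 0.009 m) or (x of spare1 in the frame of tray between 0.011 and 0.037 m and y of spare1 in the frame of tray between 0.072 and 0.108 m and z of spare1 in the frame of tray below 0.009 m) or (x of spare2 in the frame of tray between 0.011 and 0.037 m and y of spare2 in the frame of tray between 0.072 and 0.108 m and z of spare2 in the frame of tray below 0.009 m) or (x of spare3 in the frame of tray between 0.011 and 0.037 m and y of spare3 in the frame of tray between 0.072 and 0.108 m and z of spare3 in the frame of tray below 0.009 m) or (x of spare4 in the frame of tray between 0.011 and 0.037 m and y of spare4 in the frame of tray between 0.072 and 0.108 m and z of spare4 in the frame of tray below 0.009 m) or (x of spare5 in the frame of tray between 0.011 and 0.037 m and y of spare5 in the frame of tray between 0.072 and 0.108 m and z of spare5 in the frame of tray below 0.009 m) or (x of spare6 in the frame of tray between 0.011 and 0.037 m and y of spare6 in the frame of tray between 0.072 and 0.108 m and z of spare6 in the frame of tray below 0.009 m)) and angle between each of vial1, vial2, vial3, vial4, vial5, vial6, vial7, vial8, spare1, spare2, spare3, spare4, spare5, spare6's own z axis and vertical below 0.2 rad and linear speed of each of spare1, spare2, spare3, spare4, spare5, spare6 below 0.02 m/s); the robot touches nothing.
It fails at once if the wide jar is knocked over or shifted more than 40 mm (distance of jar from where it was at the start of the episode above 0.04 m or angle between jar's own z axis and vertical above 0.5 rad).
It fails at once if the tape roll is knocked over or shifted more than 40 mm (distance of tape from where it was at the start of the episode above 0.04 m or angle between tape's own z axis and vertical above 0.5 rad).
Of vial1, vial2, vial3, vial4, vial5, vial6, vial7, vial8 only 2 to 4 are there at a start; the rules pass over those that are not, and their reading is None.
At some moment in a run one of spare1, spare2, spare3, spare4, spare5, spare6 may be knocked a few centimetres aside while the robot is not near it.
It also fails if it takes over 208 s, if anything falls off the work surface, if the arm or the gripper's body presses on something with over 40 N, if the wrist force passes 120 N, or if a joint passes its speed limit or range.

### The arm

A 7-joint arm with a two-finger parallel gripper is mounted at the origin on the work surface. World frame = base frame: x ahead of the robot, y to its left, z up, the work surface at z = 0. Lengths are in mm, angles in rad, forces in N, time in s.
With the tool pointing down it reaches from about 425 to 875 mm from the base axis. Payload 9.9 kg.
Tool frame: the origin (TCP) lies midway between the tips of the shut fingers; the grasp point (between the pads) lies manip.hold_point_z behind it (manip.hold_point_z is the distance from the TCP to the grasp point, in mm); z points along the fingers, y is the line along which they close (so a half turn about z gives the same grasp; the last joint's range is limited). The gripper opens to 85 mm and grips with 20 to 120 N. Pads are 22 mm wide; open, the fingers measure 114 mm over their backs; the gripper's body (76 mm by 85 mm) begins 54 mm behind the grasp point. The pads swing forward as they close: fully open they stand 13 mm farther back than shut.
Start: joints at [1.095, 0.576, 0.025, 1.437, -0.015, 1.129, -0.057], TCP at [257.755, -623.851, 206.789] pointing down, gripper open.
Joint ranges: [-2.76, 2.76], [-0.34, 2.15], [-1.52, 1.57], [0.19, 2.46], [-1.09, 4.23], [0.17, 1.99], [-2.82, 2.82]. Speed limits (rad/s): [2.22, 2.22, 3.01, 3.01, 3.14, 3.14, 3.14].

### API

Orientations are given as a rotation vector (axis times angle).
In Python, from bench import manip gives the robot as it stands. The module is installed in compiled form; this text tells all that it offers.
- The arm moves only by the shell command python3 -m jog [FORCE], which reads ROWS from standard input. ROWS is a JSON list that holds a single list of rows (three levels of brackets), with 1 to 8 rows, each of 7 numbers: dx, dy, dz in cm, then a rotation vector rx, ry, rz in units of 0.25 rad, then the opening from 0.0 (shut) to 1.0 (fully open); each row shifts and turns the commanded pose from where the row before left it, along the tool's axes as they then stand; what a row does not reach is not made up. A row lasts 1/12 s, in which the tool goes at most 41.7 mm and 0.125 rad, less where a joint would pass 70% of its speed; a pose out of reach is approached as far as the arm can. The fingers move at their own pace and stop on an object; FORCE is the grip in N (left out, the last holds). Time passes only in rows, so rows that do not move let the fingers close. It prints the time, the measured TCP pose, the force, the opening and the grip force at its end. Input that does not fit is refused with a message, and nothing moves.
- manip.get_state(): the state, without advancing time (a new reading comes with each control period).
- manip.read_camera(name): name is "scene" or "top"; returns the picture (480x640x3 uint8, blue, green, red); there is no depth.
- manip.camera_info(name): a dict with "K" (3x3 intrinsics, pixels), "world_from_camera" (4x4, takes a point from camera to world coordinates). Camera axes: x right, y up, looking along -z (the intrinsics and any distortion apply to the point x, -y, -z); pixel columns grow to the right and rows downward; lengths in mm; the calibration is good to about 2 mm. A picture is of the moment at which its call begins. camera_info takes no time and is no camera call.
- manip.hand_in(): hands the job in; it is judged then, once.
The state is a dict: "time": time; "q": joint angles; "qvel": joint speeds; "effort": joint torques, N m; "tcp_pos": TCP position; "ee_rot": TCP orientation; "force": force on the tool from outside, world axes, zero at the start; "torque": the same for the moment, N m; "gripper_width": opening from 0.0 (shut) to 1.0 (fully open); "gripper_force": force on a finger pad.
Only numpy, scipy, OpenCV 4.12 (cv2) and the standard library are available. Lean on these libraries where they do the work, as an engineer would, in place of code of your own. Each camera call takes 0.05 s, during which the arm holds its last target. There are 200 camera calls.

## Working session

There is one attempt and no reset: what is moved stays moved. The work goes in short steps, Python scripts to look and compute and a shell command to move; the robot and the scene stay as the last step left them, time stands still between calls to the robot, and variables do not carry over. Pictures are saved under pics/ and viewed, at most 14 in all, crops included, and the job is handed in when it is done.

```bash
mkdir -p pics; ls; python3 - <<'E'
from bench import manip
import cv2
for n in("scene","top"):
    cv2.imwrite(f"pics/{n}0.png",manip.read_camera(n)); i=manip.camera_info(n); print(n,i)
print(manip.hold_point_z, manip.get_state())
E
```

```text
pics
scene {'K': array([[540.8625023 ,   0.        , 318.33217719],
       [  0.        , 540.8625023 , 240.01908069],
       [  0.        ,   0.        ,   1.        ]]), 'world_from_camera': array([[-7.46795049e-01, -5.39491219e-01,  3.88904075e-01,
         1.00114149e+03],
       [ 6.64833646e-01, -5.90537705e-01,  4.57451027e-01,
         4.76404748e+02],
       [-1.71282924e-02,  6.00178676e-01,  7.99682549e-01,
         1.10267071e+03],
       [ 0.00000000e+00,  0.00000000e+00,  0.00000000e+00,
         1.00000000e+00]])}
top {'K': array([[625.02196419,   0.        , 324.51247371],
       [  0.        , 625.02196419, 234.41126658],
       [  0.        ,   0.        ,   1.        ]]), 'world_from_camera': array([[-1.45606637e-02,  9.90768651e-01, -1.34779326e-01,
         3.38210201e+02],
       [-9.99893700e-01, -1.43255213e-02,  2.71435184e-03,
        -5.38268066e+01],
       [ 7.58510609e-04,  1.34804522e-01,  9.90871922e-01,
         1.53051136e+03],
       [ 0.00000000e+00,  0.00000000e+00,  0.00000000e+00,
         1.00000000e+00]])}
18.700000000000003 {'time': 0.1, 'q': array([ 1.09517749,  0.5764475 ,  0.02484032,  1.43779365, -0.01496546,
        1.12898831, -0.056512  ]), 'qvel': array([ 0.00112669, -0.0025047 ,  0.0013643 , -0.00278508,  0.00127977,
       -0.00109825,  0.00070126]), 'effort': array([ 5.62520043e-03, -7.67295885e+01,  2.25747317e+00, -2.86604440e+01,
        1.57679262e-02,  8.58606800e-03,  2.09231126e-05]), 'tcp_pos': array([ 257.60052452, -623.45713625,  206.03983068]), 'ee_rot': array([-3.08010982e+00, -6.11329389e-01,  5.98634847e-04]), 'force': array([ 0.52286051, -0.15912898,  0.14350036]), 'torque': array([-0.00669426, -0.0189713 , -0.00954481]), 'gripper_force': 0.0, 'gripper_width': 0.9963902428878748}
```

View pics/scene0.png

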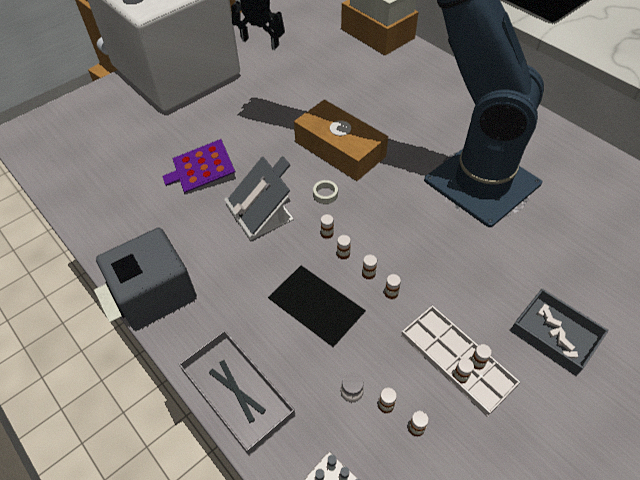

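View pics/top0.png

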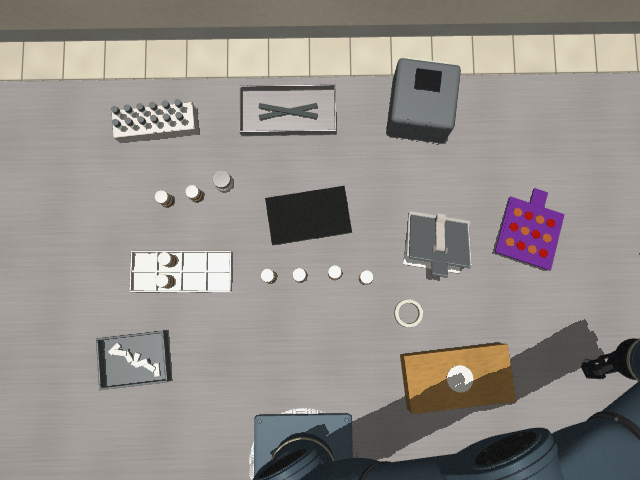

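```bash
python3 - <<'E'
import cv2
a=cv2.imread("pics/top0.png")
def crop(im,x0,y0,w,h,s,n):
    c=cv2.resize(im[y0:y0+h,x0:x0+w],None,fx=s,fy=s,interpolation=cv2.INTER_CUBIC)
    for k in range(0,w,20): cv2.putText(c,str(x0+k),(k*s,10),0,.35,(0,0,255),1); cv2.line(c,(k*s,12),(k*s,18),(0,0,255),1)
    for k in range(0,h,20): cv2.putText(c,str(y0+k),(0,k*s+4),0,.35,(0,0,255),1)
    cv2.imwrite(n,c)
crop(a,124,164,264,136,3,"pics/t1.png")
crop(a,390,170,180,140,4,"pics/t2.png")
b=cv2.imread("pics/scene0.png")
crop(b,160,130,190,115,4,"pics/s1.png")
E
```

```text
(no output)
```

View pics/t1.png

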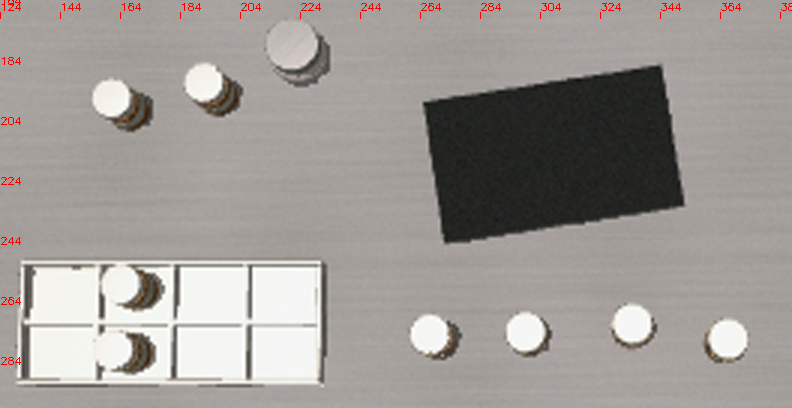

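View pics/t2.png

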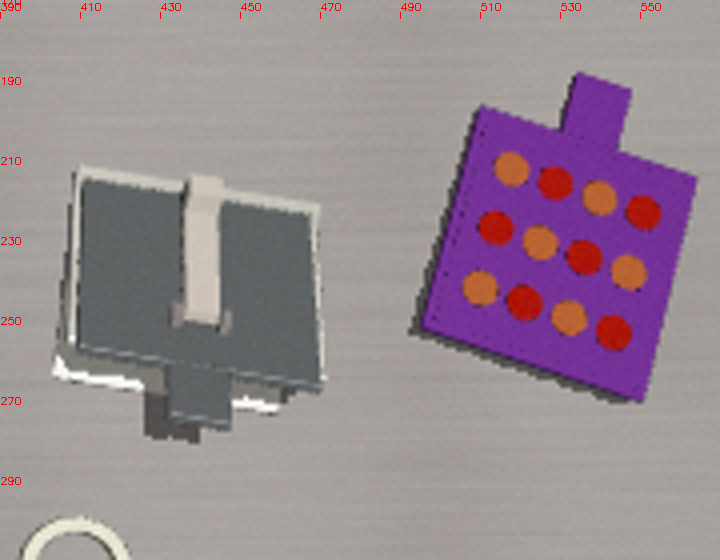

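View pics/s1.png

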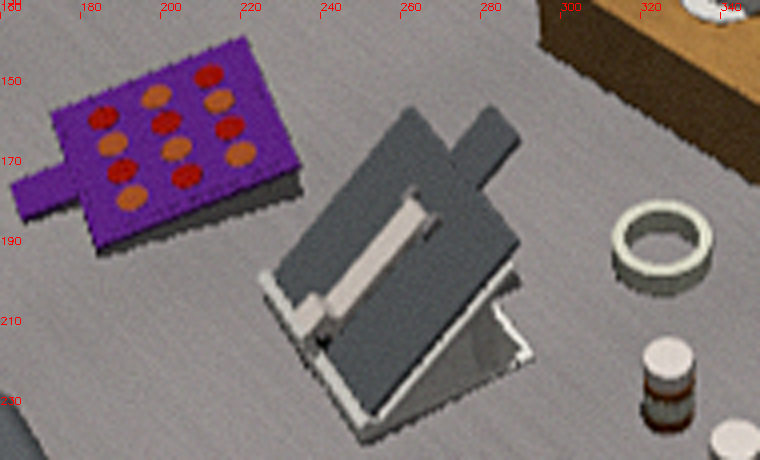

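```bash
cat > h.py <<'E'
import numpy as np, cv2
from bench import manip
from scipy.optimize import least_squares
from scipy.spatial.transform import Rotation as R
C={n:manip.camera_info(n) for n in("top","scene")}
def proj(n,P):
    K=C[n]["K"];T=np.linalg.inv(C[n]["world_from_camera"])
    p=np.atleast_2d(P)@T[:3,:3].T+T[:3,3]
    return np.c_[K[0,2]+K[0,0]*p[:,0]/-p[:,2],K[1,2]+K[1,1]*-p[:,1]/-p[:,2]]
def atz(n,uv,z):
    K=C[n]["K"];T=C[n]["world_from_camera"];uv=np.atleast_2d(uv).astype(float)
    d=np.c_[(uv[:,0]-K[0,2])/K[0,0],-(uv[:,1]-K[1,2])/K[1,1],-np.ones(len(uv))]@T[:3,:3].T
    return T[:3,3]+d*((z-T[2,3])/d[:,2])[:,None]
def cap(im,u,v,r=7,th=200):
    u,v=int(round(u)),int(round(v))
    w=im[v-r:v+r+1,u-r:u+r+1].min(2)>th
    n,l,s,c=cv2.connectedComponentsWithStats(w.astype(np.uint8)); k=1+np.argmax(s[1:,4])
    return c[k]+[u-r,v-r],s[k,4]
def planar(n,model,px,z):  # fit x,y,yaw of a flat thing
    W=atz(n,px,z)[:,:2]; m=np.array(model,float)
    f=lambda p:((m@np.array([[np.cos(p[2]),np.sin(p[2])],[-np.sin(p[2]),np.cos(p[2])]])+p[:2])-W).ravel()
    s=least_squares(f,[*W.mean(0),0]);return s.x,s.fun.reshape(-1,2)
E
python3 - <<'E'
from h import *
np.set_printoptions(precision=1,suppress=True)
t=cv2.imread("pics/top0.png");s=cv2.imread("pics/scene0.png")
for nm,a,b in [("A",(161,197),(419,417)),("B",(192,192),(387,396)),("C",(267,276),(393,281)),("D",(299,275),(370,261)),("E",(335,272),(343.5,240)),("F",(367,277),(327,220))]:
    ca,n1=cap(t,*a);cb,n2=cap(s,*b,th=170)
    print(nm,ca,n1,cb,n2,atz("top",ca,60)[0,:2],atz("scene",cb,60)[0,:2])
print("jar",atz("top",(221.7,178.7),50),"tape",atz("top",(408.5,313.5),24))
print("tvials",atz("top",[(164.7,259),(163.3,280.7)],64)[:,:2])
print("tray",*planar("top",[(50,122),(50,-122),(-50,122),(-50,-122)],[(131,251.2),(232,251.2),(131,291.7),(232,291.7)],22))
print("mat",*planar("top",[(60,100),(60,-100),(-60,-100),(-60,100)],[(265.3,198),(344,186),(352,232.7),(272.3,245)],2))
M=np.array([(4,70,150),(4,-70,150),(4,70,0),(4,-70,0),(4,18,193),(4,-18,193)],float)
pt=np.array([(409.5,256.3),(470.5,266.3),(411,215),(469.5,223),(432.5,273),(447.5,276.3)])
ps=np.array([(290,190.5),(262.5,156.8),(253.8,233),(228,199.5),(290,165),(282.5,156.3)])
def pose(p):
    th=p[4];B=np.array([[np.sin(th),0,-np.cos(th)],[0,1,0],[np.cos(th),0,np.sin(th)]])
    return R.from_euler("z",p[3]).as_matrix()@B
def f(p):
    W=M@pose(p).T+p[:3];return np.r_[(proj("top",W)-pt).ravel(),(proj("scene",W)-ps).ravel()]
r=least_squares(f,[500,-250,15,0,.7],x_scale=[10,10,10,.1,.1]);print("chart",r.x[:3],r.x[3:].round(3),r.fun.reshape(-1,2))
g=lambda p:f([*p,np.radians(40)])
r=least_squares(g,[500,-250,15,0],x_scale=[10,10,10,.1]);p=[*r.x,np.radians(40)];print("chart40",r.x[:3],r.x[3:].round(4))
for q in [(0,0,172),(27,0,115-96)]: print(pose(p)@q+p[:3])
E
```

```text
A [160.6 196.3] 119 [419.6 417.9] 171 [636.  333.1] [634.8 331.8]
B [191.4 191. ] 118 [387.9 395. ] 164 [647.9 259.7] [647.4 259.4]
C [266.7 274.9] 125 [393.3 279.2] 120 [444.   79.6] [442.2  78.8]
D [298.6 274.1] 124 [369.9 259.5] 110 [444.7   4.5] [442.8   3.9]
E [334.4 271.4] 120 [343.8 239.5] 100 [449.9 -80. ] [447.8 -79.9]
F [366.4 276.5] 122 [326.6 218.7] 92 [ 437. -155.] [ 434.9 -155.7]
jar [[679.2 188.9  50. ]] tape [[ 349.4 -256.    24. ]]
tvials [[484.7 319.3]
 [433.7 321.6]]
tray [458.3 288.8  -0. ] [[ 0.5 -1.8]
 [ 1.5 -0.8]
 [-1.5  1.9]
 [-0.5  0.7]]
mat [594.5 -18.9   0.1] [[ 0.2  0.7]
 [ 0.7 -1. ]
 [-0.2 -0.4]
 [-0.7  0.8]]
chart [ 573.3 -337.2   18.9] [-0.2  0.7] [[-0.5  0.8]
 [-0.3  0.8]
 [-0.6  0. ]
 [-2.3  1.2]
 [-0.7  1.2]
 [ 0.4  0.5]
 [-1.4 -0.1]
 [-0.7 -0.5]
 [-2.2  1.4]
 [-0.6 -0.4]
 [-0.9 -0.6]
 [-0.5 -0.6]]
chart40 [ 573.7 -337.2   19.3] [-0.2]
[ 444.  -314.1  129.8]
[ 576.5 -337.7   52.2]
```

```bash
cat >> h.py <<'E'
def Rc(yaw,th=np.radians(40)):
    B=np.array([[np.sin(th),0,-np.cos(th)],[0,1,0],[np.cos(th),0,np.sin(th)]])
    return R.from_euler("z",yaw).as_matrix()@B
def legpt(d,out,y,a): # d from hinge along leg, out from leg mid, angle a -> chart frame
    return np.array([9+d*np.sin(a)+out*np.cos(a), y, 115-d*np.cos(a)+out*np.sin(a)])
E
python3 - <<'E'
from h import *
np.set_printoptions(precision=1,suppress=True)
M=np.array([(4,70,150),(4,-70,150),(4,70,0),(4,-70,0),(4,18,193),(4,-18,193)],float)
pt=np.array([(409.5,256.3),(470.5,266.3),(411,215),(469.5,223),(432.5,273),(447.5,276.3)])
ps=np.array([(290,190.5),(262.5,156.8),(253.8,233),(228,199.5),(290,165),(282.5,156.3)])
w=np.array([1,1,.15,.15,1,1])[:,None]
def f(p):
    W=M@Rc(p[3]).T+p[:3];return np.r_[((proj("top",W)-pt)*w).ravel(),((proj("scene",W)-ps)*w).ravel()]
r=least_squares(f,[570,-337,19,-.2],x_scale=[10,10,10,.1]);print(r.x,r.x[3],np.abs(r.fun).max(), proj("scene",M@Rc(r.x[3]).T+r.x[:3])-ps)
out=[]
for z in (19,26):
  fz=lambda q:f([q[0],q[1],z,q[2]])
  q=least_squares(fz,[570,-337,-.2],x_scale=[10,10,.1]);p=[q.x[0],q.x[1],z,q.x[2]];print(z,q.x,q.cost)
  row=[]
  for n,x0,y0 in(("top",395,200),("scene",212,145)):
    im=cv2.imread(f"pics/{n}0.png");S=4;c=cv2.resize(im[y0:y0+95,x0:x0+95],None,fx=S,fy=S,interpolation=cv2.INTER_CUBIC)[:290]
    loop=lambda L:cv2.polylines(c,[np.int32(((proj(n,np.array(L,float)@Rc(p[3]).T+p[:3])+.5-[x0,y0])*S))],True,(0,0,255) if z==19 else (0,255,0),1)
    loop([(4,70,150),(4,-70,150),(4,-70,0),(4,70,0)]);loop([(4,18,193),(4,-18,193),(4,-18,151),(4,18,151)])
    for a in(0,.12): loop([legpt(105,18,10,a),legpt(105,18,-10,a),legpt(87,18,-10,a),legpt(87,18,10,a)])
    row.append(c)
  out.append(np.hstack(row))
cv2.imwrite("pics/ov.png",np.vstack(out))
E
```

```text
[ 574.4 -336.4   19.2   -0.2] -0.174399750638737 1.326315068628901 [[-1.3  0.2]
 [-0.8 -0.2]
 [-2.3  1.7]
 [-0.8 -0.1]
 [-0.9 -0.3]
 [-0.5 -0.3]]
19 [ 574.4 -336.5   -0.2] 3.8877027774644946
26 [ 575.3 -334.1   -0.2] 8.534085156630887
```

View pics/ov.png

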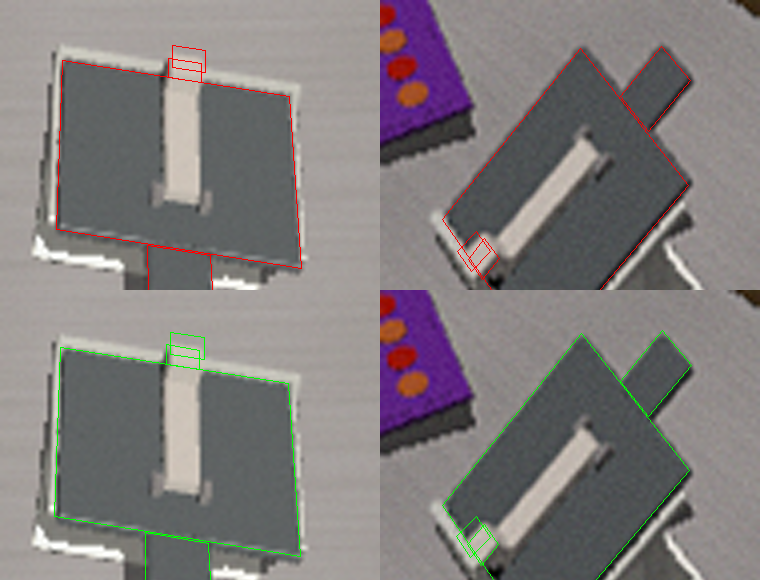

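```bash
cat >> h.py <<'E'
def go(pos,Rt,tag=""):
    s=manip.get_state();R0=R.from_rotvec(s["ee_rot"]);Rt=R.from_matrix(Rt);d=np.array(pos)-s["tcp_pos"]
    rv=(R0.inv()*Rt).as_rotvec();a=Rt.inv().apply(d);b=R0.inv().apply(d)
    print(tag,"rot",rv.round(3),"n",np.ceil(np.linalg.norm(rv)/.12),"| then move",a.round(1),"| move first",b.round(1),"dist",np.linalg.norm(d).round(0),"n",np.ceil(np.linalg.norm(d)/40),"tcp",s["tcp_pos"].round(1),"w",round(s["gripper_width"],2))
def toolR(yaw,tilt): # tool x forward(yaw), tilt>0: fingertips point back towards robot
    A=np.array([[1,0,0],[0,-1,0],[0,0,-1.]])
    return R.from_euler("z",yaw).as_matrix()@R.from_euler("y",tilt).as_matrix()@A
CH=np.array([574.5,-336.3,20.5]);YAW=-.174
def legtool(a,back=0,off=-10):
    # tool fixed to leg turned 10 deg from its normal; grasp point raised 3mm on the block
    t=toolR(YAW,np.radians(40)-a+np.radians(off)); g=Rc(YAW)@legpt(96,11,0,a)+CH
    return g+t[:,2]*(18.7-back),t
E
python3 - <<'E'
from h import *
print(toolR(YAW,.52).round(2)); print(Rc(YAW).round(2))
p,t=legtool(.02,70);print(p);go(p,t)
for b in(0,):
  for a in(.02,.2,.4,.6): p,t=legtool(a);print(p,t[:,2])
E
```

```text
[[ 0.85 -0.17 -0.49]
 [-0.15 -0.98  0.09]
 [-0.5   0.   -0.87]]
[[ 0.63  0.17 -0.75]
 [-0.11  0.98  0.13]
 [ 0.77  0.    0.64]]
[ 598.24271704 -340.47343634   94.58780433]
 rot [ 0.141 -0.489  0.554] n 7.0 | then move [ 304.7 -337.7  -40.6] | move first [ 422.9 -131.3  111.6] dist 457.0 n 12.0 tcp [ 257.6 -623.5  206. ] w 1.0
[ 564.97215407 -334.6252187    33.27819668] [-0.47529376  0.08354597 -0.87585154]
[ 575.81301334 -336.53079825   47.38143011] [-0.31317914  0.05504986 -0.94809722]
[ 584.72404203 -338.09715693   65.07384206] [-0.12142275  0.02134339 -0.99237139]
[ 589.99557882 -339.02377469   84.21107362] [ 0.07517439 -0.01321397 -0.99708285]
```

The rows are not in the units I measure in: shifts go in cm and turns go in units of 0.25 rad. I convert before sending: 0.08 rad is 0.32.

```bash
sed -i 's/legpt(96,11,0,a)/legpt(96,18,0,a)/' h.py
echo '[[[0,0,0,0.08,-0.28,0.32,0.5],[0,0,0,0.08,-0.28,0.32,0.5],[0,0,0,0.08,-0.28,0.32,0.5],[0,0,0,0.08,-0.28,0.32,0.5],[0,0,0,0.08,-0.28,0.32,0.5],[0,0,0,0.08,-0.28,0.32,0.5],[0,0,0,0.08,-0.28,0.32,0.5]]]' | python3 -m jog
python3 - <<'E'
from h import *
p,t=legtool(.02,70);print(p);go(p,t)
E
```

```text
time: 0.68
tcp_pos: [258.7, -623.3, 206.9]
ee_rot: [-2.99, 0.275, 0.774]
force: [-1.1, -0.6, -0.6]
gripper_width: 0.499
gripper_force: 0.0
[ 602.56778229 -341.23368566  100.03902727]
 rot [ 0.001  0.002 -0.009] n 1.0 | then move [ 305.4 -337.3  -46.2] | move first [ 302.1 -340.2  -47.2] dist 457.0 n 12.0 tcp [ 258.7 -623.3  206.9] w 0.5
```

```bash

echo '[[[2.3,-2.6,-0.2,0,0,0,0.5],[2.3,-2.6,-0.2,0,0,0,0.5],[2.3,-2.6,-0.2,0,0,0,0.5],[2.3,-2.6,-0.2,0,0,0,0.5],[2.3,-2.6,-0.2,0,0,0,0.5],[2.3,-2.6,-0.2,0,0,0,0.5],[2.3,-2.6,-0.2,0,0,0,0.5]]]' | python3 -m jog >/dev/null
echo '[[[2.3,-2.6,-0.5,0,0,0,0.5],[2.3,-2.6,-0.5,0,0,0,0.5],[2.3,-2.6,-0.5,0,0,0,0.5],[2.3,-2.6,-0.6,0,0,0,0.5],[2.3,-2.6,-0.6,0,0,0,0.5],[2.3,-2.6,-0.6,0,0,0,0.5],[0,0,0,0,0,0,0.5]]]' | python3 -m jog
python3 - <<'E'
from h import *
p,t=legtool(.02,70);print(p);go(p,t)
p,t=legtool(.02,0);go(p,t)
cv2.imwrite("pics/a1.png",np.hstack([cv2.resize(manip.read_camera("top")[180:300,380:500],None,fx=3,fy=3,interpolation=2),cv2.resize(manip.read_camera("scene")[120:270,190:340],(360,360),interpolation=2)]))
E
```

```text
time: 1.85
tcp_pos: [603.6, -334.3, 99.2]
ee_rot: [-2.988, 0.255, 0.767]
force: [0.2, 1.0, -0.8]
gripper_width: 0.497
gripper_force: 0.0
[ 602.56778229 -341.23368566  100.03902727]
 rot [-0.002 -0.001  0.004] n 1.0 | then move [-0.2  7.1 -0.8] | move first [-0.3  7.  -0.9] dist 7.0 n 1.0 tcp [ 603.6 -334.3   99.2] w 0.5
 rot [-0.002 -0.001  0.004] n 1.0 | then move [-0.2  7.1 69.2] | move first [-0.3  7.2 69.1] dist 70.0 n 2.0 tcp [ 603.6 -334.3   99.2] w 0.5
```

View pics/a1.png

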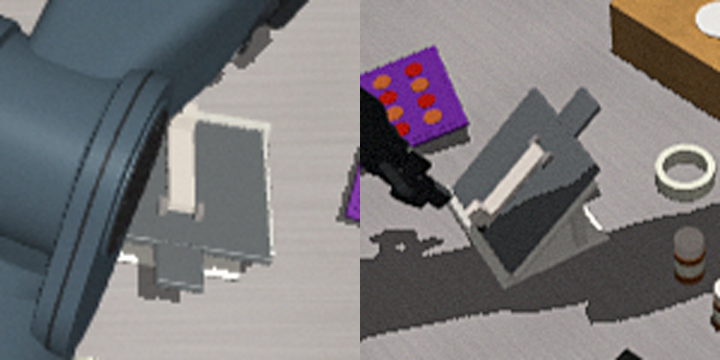

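```bash

echo '[[[0,0.35,1,0,0,0,0.5],[0,0.35,1,0,0,0,0.5],[0,0,1,0,0,0,0.5],[0,0,1,0,0,0,0.5],[0,0,1,0,0,0,0.5],[0,0,0.5,0,0,0,0.5],[0,0,0.4,0,0,0,0.5],[0,0,0,0,0,0,0.5]]]' | python3 -m jog
echo '[[[0,0,0.3,0,0,0,0.5],[0,0,0.3,0,0,0,0.5],[0,0,0,0,0,0,0.5],[0,0,0,0,0,0,0.5]]]' | python3 -m jog
python3 - <<'E'
from h import *
p,t=legtool(.02,0);go(p,t)
E
```

```text
time: 2.62
tcp_pos: [567.9, -345.0, 50.7]
ee_rot: [-2.991, 0.272, 0.77]
force: [0.4, 0.8, 0.1]
gripper_width: 0.504
gripper_force: 0.0
time: 2.95
tcp_pos: [566.0, -344.0, 45.7]
ee_rot: [-2.992, 0.271, 0.769]
force: [0.8, -0.9, -0.1]
gripper_width: 0.502
gripper_force: 0.0
 rot [ 0.001 -0.001 -0.007] n 1.0 | then move [ 4.9 -9.   5.3] | move first [ 4.9 -9.1  5.3] dist 12.0 n 1.0 tcp [ 566.  -344.    45.7] w 0.5
```

```bash

echo '[[[0,0,0,0,0,0,0.5],[0,0,0,0,0,0,0.5]]]' | python3 -m jog
python3 - <<'E'
from h import *
p,t=legtool(.02,0);go(p,t)
E
```

```text
time: 3.12
tcp_pos: [566.2, -344.0, 45.9]
ee_rot: [-2.992, 0.271, 0.768]
force: [-0.1, -0.1, -0.4]
gripper_width: 0.506
gripper_force: 0.0
 rot [ 0.001 -0.001 -0.007] n 1.0 | then move [ 4.8 -9.1  5.5] | move first [ 4.8 -9.1  5.5] dist 12.0 n 1.0 tcp [ 566.2 -344.    45.9] w 0.51
```

```bash

echo '[[[0.5,-0.9,0,0,0,0,0.5],[0,0,0.2,0,0,0,0.5],[0,0,0.2,0,0,0,0.5],[0,0,0,0,0,0,0.5],[0,0,0,0,0,0,0.5]]]' | python3 -m jog
echo '[[[0,0,0,0,0,0,0.3],[0,0,0,0,0,0,0.1],[0,0,0,0,0,0,0.0],[0,0,0,0,0,0,0],[0,0,0,0,0,0,0],[0,0,0,0,0,0,0]]]' | python3 -m jog 30
python3 - <<'E'
from h import *
p,t=legtool(.02,0);go(p,t)
for a in (.2,.4,.6,.65): p,t=legtool(a);go(p,t)
E
```

```text
time: 3.53
tcp_pos: [569.7, -335.6, 39.6]
ee_rot: [-2.991, 0.271, 0.77]
force: [-0.1, -0.6, -0.3]
gripper_width: 0.504
gripper_force: 0.0
time: 4.03
tcp_pos: [570.0, -335.6, 39.8]
ee_rot: [-2.992, 0.271, 0.769]
force: [-0.3, 0.6, -0.0]
gripper_width: -0.002
gripper_force: 0.0
 rot [ 0.001 -0.001 -0.007] n 1.0 | then move [-0.1 -0.1  1.3] | move first [-0.2 -0.1  1.3] dist 1.0 n 1.0 tcp [ 570.  -335.6   39.8] w -0.0
 rot [ 0.001  0.179 -0.007] n 2.0 | then move [  4.4  -0.1 -16. ] | move first [  1.4  -0.1 -16.5] dist 17.0 n 1.0 tcp [ 570.  -335.6   39.8] w -0.0
 rot [ 0.002  0.379 -0.006] n 4.0 | then move [ 12.9  -0.1 -33.8] | move first [ -0.5  -0.1 -36.2] dist 36.0 n 1.0 tcp [ 570.  -335.6   39.8] w -0.0
 rot [ 0.003  0.579 -0.006] n 5.0 | then move [ 24.8  -0.1 -49.7] | move first [ -6.4  -0.  -55.1] dist 56.0 n 2.0 tcp [ 570.  -335.6   39.8] w -0.0
 rot [ 0.003  0.629 -0.006] n 6.0 | then move [ 28.3  -0.1 -53.2] | move first [ -8.5  -0.  -59.7] dist 60.0 n 2.0 tcp [ 570.  -335.6   39.8] w -0.0
```

```bash

python3 - <<'E'
from h import *
s=manip.read_camera("scene");cv2.imwrite("pics/a2s.png",s)
t=manip.read_camera("top");cv2.imwrite("pics/a2t.png",t)
c=cv2.resize(s[150:245,190:310],None,fx=6,fy=6,interpolation=2)
st=manip.get_state();tc=st["tcp_pos"];Z=R.from_rotvec(st["ee_rot"]).as_matrix()[:,2]
q=((proj("scene",[tc,tc-18.7*Z])+.5-[190,150])*6).astype(int)
for p in q: cv2.circle(c,tuple(map(int,p)),4,(0,0,255),1)
cv2.imwrite("pics/a2.png",c)
E
```

```text
(no output)
```

View pics/a2.png

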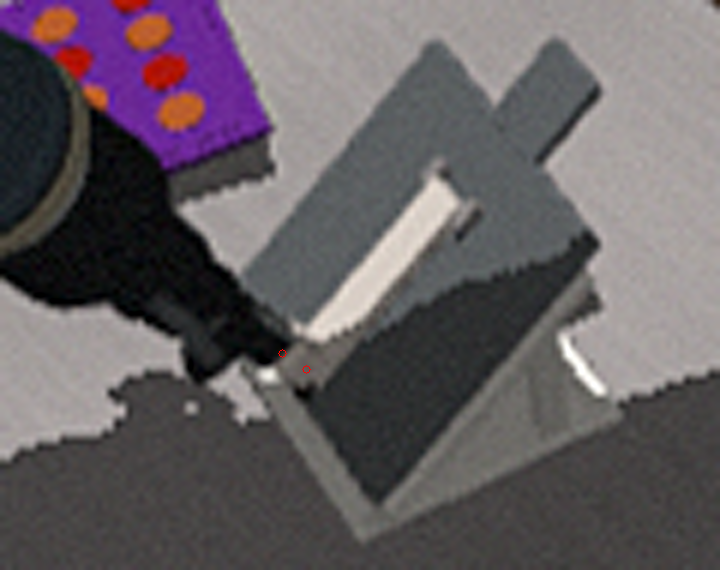

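The rows are not in the units I measure in: shifts go in cm and turns go in units of 0.25 rad. I convert before sending: 2 mm is 0.2.

```bash

for i in 1 2 3 4; do :; done
echo '[[[0,0,0.2,0,0,0,0],[0,0,0,0,0,0,0],[0,0,0,0,0,0,0]]]' | python3 -m jog | grep -E "tcp|force: \["
echo '[[[0,0,0.2,0,0,0,0],[0,0,0,0,0,0,0],[0,0,0,0,0,0,0]]]' | python3 -m jog | grep -E "tcp|force: \["
echo '[[[0,0,0.2,0,0,0,0],[0,0,0,0,0,0,0],[0,0,0,0,0,0,0]]]' | python3 -m jog | grep -E "tcp|force: \["
python3 - <<'E'
from h import *
p,t=legtool(.0,0)
for n,uv in(("top",(440.8,218.1)),("scene",(237.8,208.3))):
    pass
# triangulate block centre
def f(X): return np.r_[proj("top",X)[0]-(440.8,218.1),proj("scene",X)[0]-(237.8,208.3)]
r=least_squares(f,[570,-338,50]);print(r.x,r.fun, Rc(YAW)@legpt(96,18,0,0.0)+CH)
E
```

```text
tcp_pos: [568.9, -335.4, 37.8]
force: [-0.6, 0.5, 0.2]
tcp_pos: [568.0, -335.2, 36.1]
force: [0.5, -0.1, -0.5]
tcp_pos: [567.4, -335.1, 34.7]
force: [0.4, -0.2, 2.4]
[ 574.83895132 -337.11408047   53.42795666] [ 0.12803367 -0.14075138  0.19905761  0.03440878] [ 577.25813512 -336.7848182    53.39616455]
```

```bash

echo '[[[0,0,-2,0,0,0,0],[0,0,-2,0,0,0,0],[0,0,-2,0,0,0,0],[0,0,0,0,0,0,0],[0,0,0,0,0,0,0],[0,0,0,0,0,0,0]]]' | python3 -m jog
python3 - <<'E'
from h import *
st=manip.get_state();tc=st["tcp_pos"];Z=R.from_rotvec(st["ee_rot"]).as_matrix()[:,2]
o=[]
for n,x0,y0 in(("scene",200,150),("top",395,175)):
    s=manip.read_camera(n);cv2.imwrite(f"pics/a3{n}.png",s)
    c=cv2.resize(s[y0:y0+100,x0:x0+80],None,fx=5,fy=5,interpolation=2)
    pts=[tc,tc-18.7*Z,Rc(YAW)@legpt(96,18,0,0.0)+CH]
    for p,k in zip(((proj(n,pts)+.5-[x0,y0])*5).astype(int),((0,0,255),(0,255,0),(255,0,0))): cv2.circle(c,tuple(map(int,p)),4,k,1)
    o.append(c)
cv2.imwrite("pics/a3.png",np.hstack(o)); print(tc)
E
```

```text
time: 5.38
tcp_pos: [595.1, -339.9, 86.2]
ee_rot: [-2.991, 0.271, 0.77]
force: [0.3, -0.1, -0.1]
gripper_width: 0.004
gripper_force: 0.0
[ 595.05216043 -339.87519591   86.24418874]
```

View pics/a3.png

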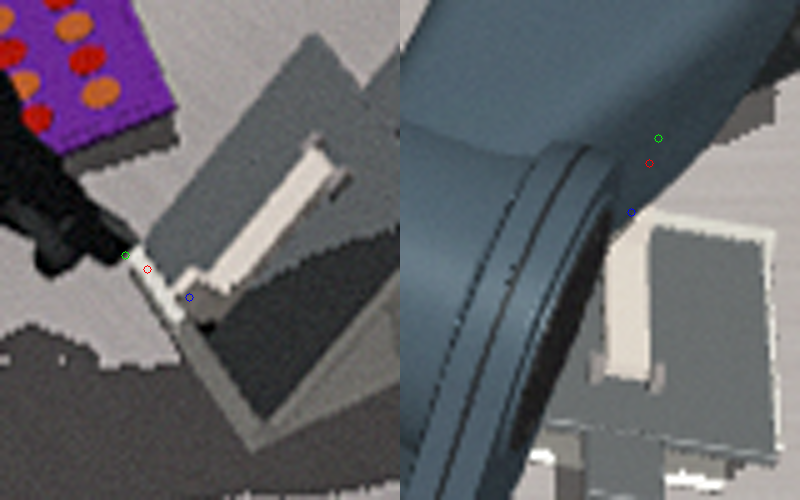

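```bash

python3 - <<'E'
from h import *
s=np.array([257.7,-623.6,206.5]);Rm=R.from_rotvec([-3.08,-.611,.0006]).as_matrix()
for b in(-10,0,13,18.7,32):
    P=[s+Rm@[0,y,-b] for y in(-42,0,42)]; print(b,proj("scene",P).round(1).tolist(),proj("top",P).round(1).tolist())
a=cv2.resize(cv2.imread("pics/scene0.png")[0:60,220:300],None,fx=5,fy=5,interpolation=2)
b=cv2.resize(cv2.imread("pics/top0.png")[335:395,560:640],None,fx=5,fy=5,interpolation=2)
cv2.imwrite("pics/g.png",np.hstack([a,b]))
E
```

```text
-10 [[274.2, 63.0], [261.1, 59.3], [248.1, 55.7]] [[578.0, 362.2], [595.9, 354.1], [613.7, 346.1]]
0 [[273.9, 59.9], [260.7, 56.2], [247.7, 52.5]] [[579.9, 362.5], [598.0, 354.4], [615.9, 346.3]]
13 [[273.5, 55.8], [260.2, 52.1], [247.1, 48.5]] [[582.5, 362.9], [600.7, 354.8], [618.9, 346.6]]
18.7 [[273.3, 54.0], [260.0, 50.3], [246.9, 46.7]] [[583.6, 363.1], [601.9, 354.9], [620.2, 346.7]]
32 [[272.9, 49.7], [259.5, 46.0], [246.3, 42.4]] [[586.3, 363.6], [604.8, 355.3], [623.2, 347.0]]
```

View pics/g.png

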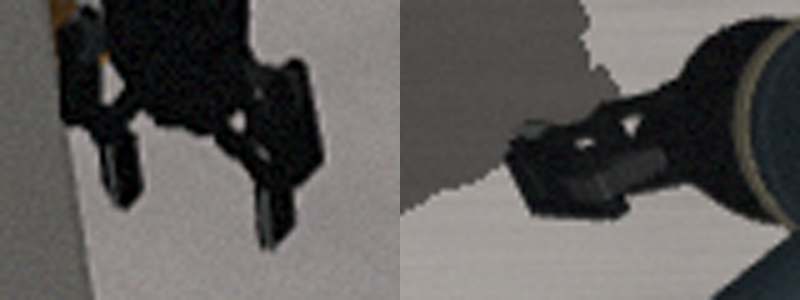

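```bash
sed -i 's/(18.7-back)/(37.4-back)/' h.py
echo '[[[0,0,0,0,0,0,0.5],[0,0,0,0,0,0,0.5],[0,0,0,0,0,0,0.5]]]' | python3 -m jog
python3 - <<'E'
from h import *
p,t=legtool(.02,0);go(p,t)
E
```

```text
time: 5.73
tcp_pos: [595.4, -340.0, 86.8]
ee_rot: [-2.991, 0.271, 0.77]
force: [0.9, -0.2, 0.3]
gripper_width: 0.425
gripper_force: 0.0
 rot [ 0.    -0.    -0.007] n 1.0 | then move [ 0.  -0.  73.5] | move first [-0.  -0.1 73.5] dist 74.0 n 2.0 tcp [ 595.4 -340.    86.8] w 0.42
```

```bash

echo '[[[0,0,1.5,0,0,0,0.5],[0,0,1.5,0,0,0,0.5],[0,0,1.5,0,0,0,0.5],[0,0,1,0,0,0,0.5],[0,0,0.5,0,0,0,0.5],[0,0,0,0,0,0,0.5],[0,0,0,0,0,0,0.5]]]' | python3 -m jog
echo '[[[0,0,0.4,0,0,0,0.5],[0,0,0.4,0,0,0,0.5],[0,0,0,0,0,0,0.5],[0,0,0,0,0,0,0.5]]]' | python3 -m jog
echo '[[[0,0,0.2,0,0,0,0.5],[0,0,0.2,0,0,0,0.5],[0,0,0,0,0,0,0.5],[0,0,0,0,0,0,0.5]]]' | python3 -m jog
echo '[[[0,0,0,0,0,0,0.3],[0,0,0,0,0,0,0.1],[0,0,0,0,0,0,0.0],[0,0,0,0,0,0,0],[0,0,0,0,0,0,0],[0,0,0,0,0,0,0]]]' | python3 -m jog 30
python3 - <<'E'
from h import *
for a in (.02,.2,.4,.6,.65): p,t=legtool(a);go(p,t)
E
```

```text
time: 6.32
tcp_pos: [567.5, -335.2, 34.8]
ee_rot: [-2.992, 0.271, 0.768]
force: [-0.1, 0.4, -0.4]
gripper_width: 0.5
gripper_force: 0.0
time: 6.65
tcp_pos: [563.2, -334.4, 27.4]
ee_rot: [-2.991, 0.271, 0.769]
force: [-0.4, 0.3, 0.4]
gripper_width: 0.501
gripper_force: 0.0
time: 6.98
tcp_pos: [561.4, -334.1, 23.9]
ee_rot: [-2.991, 0.271, 0.769]
force: [-0.3, -1.0, -0.0]
gripper_width: 0.501
gripper_force: 0.0
time: 7.48
tcp_pos: [561.7, -334.3, 24.2]
ee_rot: [-2.992, 0.271, 0.768]
force: [0.8, -0.7, 1.8]
gripper_width: 0.223
gripper_force: 34.1
 rot [ 0.001 -0.001 -0.007] n 1.0 | then move [-0.3 -0.2  2.2] | move first [-0.3 -0.2  2.2] dist 2.0 n 1.0 tcp [ 561.7 -334.3   24.2] w 0.22
 rot [ 0.001  0.179 -0.007] n 2.0 | then move [  7.4  -0.2 -14.7] | move first [  4.7  -0.2 -15.8] dist 17.0 n 1.0 tcp [ 561.7 -334.3   24.2] w 0.22
 rot [ 0.002  0.379 -0.006] n 4.0 | then move [ 19.4  -0.2 -31.7] | move first [  6.3  -0.2 -36.6] dist 37.0 n 1.0 tcp [ 561.7 -334.3   24.2] w 0.22
 rot [ 0.003  0.579 -0.006] n 5.0 | then move [ 34.4  -0.2 -45.9] | move first [  3.8  -0.2 -57.2] dist 57.0 n 2.0 tcp [ 561.7 -334.3   24.2] w 0.22
 rot [ 0.003  0.629 -0.006] n 6.0 | then move [ 38.6  -0.2 -48.9] | move first [  2.5  -0.2 -62.3] dist 62.0 n 2.0 tcp [ 561.7 -334.3   24.2] w 0.22
```

```bash
python3 - <<'E'
from h import *
st=manip.get_state();T=R.from_rotvec(st["ee_rot"]).as_matrix()
p,t=legtool(.02); p=p-2.2*t[:,2]   # model pose matching the grip
h=Rc(YAW)@np.array([9,0,115])+CH; r=t.T@(h-p); print(r)
for d in(.05,.06): print(d,r-R.from_rotvec([0,d,0]).as_matrix()@r, "legangle0=.02")
E
```

```text
[-9.76672115e+01  2.03763651e-15 -3.41436855e+01]
0.05 [ 1.58441445e+00 -3.94430453e-31 -4.92399681e+00] legangle0=.02
0.06 [ 1.87164393  0.         -5.9179575 ] legangle0=.02
```

Converted, -4.9 mm is -0.49, 1.6 mm is 0.16, 0.05 rad is 0.2.

```bash

echo '[[[0.16,0,-0.49,0,0.2,0,0],[0.16,0,-0.49,0,0.2,0,0],[0.16,0,-0.49,0,0.2,0,0],[0.16,0,-0.49,0,0.2,0,0],[0,0,0,0,0,0,0],[0,0,0,0,0,0,0]]]' | python3 -m jog 
echo '[[[0.16,0,-0.49,0,0.2,0,0],[0.16,0,-0.49,0,0.2,0,0],[0.16,0,-0.49,0,0.2,0,0],[0.16,0,-0.49,0,0.2,0,0],[0,0,0,0,0,0,0],[0,0,0,0,0,0,0]]]' | python3 -m jog 
python3 - <<'E'
from h import *
print(manip.get_state()["torque"])
cv2.imwrite("pics/b1.png",cv2.resize(manip.read_camera("scene")[140:250,190:330],None,fx=5,fy=5,interpolation=2))
E
```

```text
time: 7.98
tcp_pos: [575.0, -336.5, 39.8]
ee_rot: [-3.07, 0.278, 0.469]
force: [-0.4, -0.7, -1.3]
gripper_width: 0.222
gripper_force: 33.8
time: 8.48
tcp_pos: [585.6, -338.1, 56.6]
ee_rot: [-3.119, 0.281, 0.164]
force: [1.8, -0.4, -0.3]
gripper_width: 0.221
gripper_force: 33.8
[-0.0865955  -0.24219037 -0.00792631]
```

View pics/b1.png

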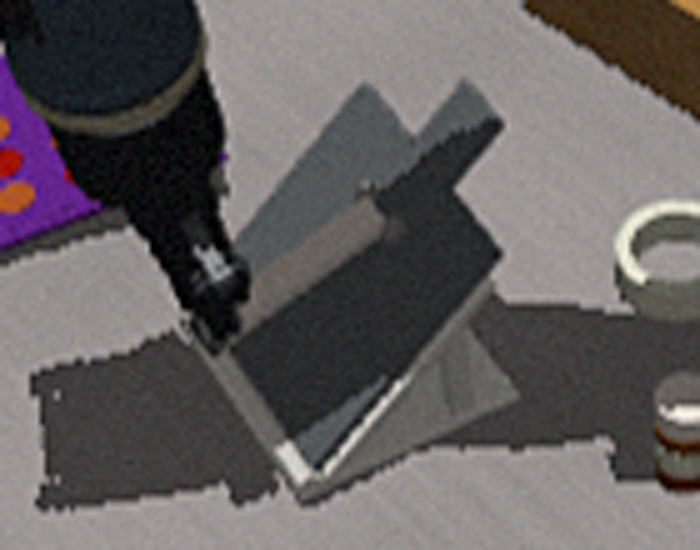

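```bash

echo '[[[0.16,0,-0.49,0,0.2,0,0],[0.16,0,-0.49,0,0.2,0,0],[0.16,0,-0.49,0,0.2,0,0],[0,0,0,0,0,0,0],[0,0,0,0,0,0,0]]]' | python3 -m jog 
python3 -c "from bench import manip;print(manip.get_state()['torque'])"
echo '[[[0.16,0,-0.49,0,0.2,0,0],[0,0,0,0,0,0,0],[0,0,0,0,0,0,0]]]' | python3 -m jog
python3 -c "from bench import manip;print(manip.get_state()['torque'])"
echo '[[[0.13,0,-0.4,0,0.16,0,0],[0,0,0,0,0,0,0],[0,0,0,0,0,0,0],[0,0,0,0,0,0,0]]]' | python3 -m jog
python3 -c "from bench import manip;print(manip.get_state()['torque'])"
```

```text
time: 8.95
tcp_pos: [591.4, -339.4, 71.0]
ee_rot: [3.121, -0.28, 0.071]
force: [1.7, -1.4, 2.3]
gripper_width: 0.22
gripper_force: 34.1
[-0.1500133  -0.27711733 -0.05855271]
time: 9.2
tcp_pos: [592.9, -339.5, 75.8]
ee_rot: [3.114, -0.279, 0.148]
force: [3.2, -1.1, 3.3]
gripper_width: 0.22
gripper_force: 34.1
[-0.25228485 -0.53139171 -0.10599543]
time: 9.53
tcp_pos: [594.0, -339.7, 79.9]
ee_rot: [3.106, -0.278, 0.21]
force: [4.7, -1.0, 0.3]
gripper_width: 0.218
gripper_force: 33.9
[-0.18836102 -0.75513722 -0.13922892]
```

```bash
cat >> h.py <<'E'
def tabtool(back=0,tip=158):
    t=toolR(YAW,-np.radians(50)); return Rc(YAW)@np.array([0,0,tip-18.7])+CH-t[:,2]*back,t
E
echo '[[[0,0,0,0,0,0,0.5],[0,0,0,0,0,0,0.5],[0,0,0,0,0,0,0.5],[0,0,0,0,0,0,0.5],[0,0,-1,0,0,0,0.6],[0,0,-3,0,0,0,0.75],[0,0,-4,0,0,0,0.75],[0,0,-4,0,0,0,0.75]]]' | python3 -m jog
echo '[[[0,0,-4,0,0,0,0.75],[0,0,-4,0,0,0,0.75],[0,0,0,0,0,0,0.75],[0,0,0,0,0,0,0.75],[0,0,0,0,0,0,0.75]]]' | python3 -m jog
python3 - <<'E'
from h import *
p,t=tabtool(100);print(p,t[:,2]);go(p,t)
s=manip.read_camera("scene");cv2.imwrite("pics/b2s.png",s);t=manip.read_camera("top");cv2.imwrite("pics/b2t.png",t)
E
```

```text
time: 10.2
tcp_pos: [576.1, -335.9, 200.3]
ee_rot: [3.107, -0.28, 0.209]
force: [1.0, -1.0, 0.2]
gripper_width: 0.752
gripper_force: 0.0
time: 10.62
tcp_pos: [566.2, -333.8, 278.8]
ee_rot: [3.106, -0.279, 0.213]
force: [-0.7, -0.3, -1.8]
gripper_width: 0.749
gripper_force: 0.0
[ 393.95358438 -304.5639956   174.319075  ] [ 0.75447729 -0.13262016 -0.64278761]
 rot [ 0.006  0.735 -0.003] n 7.0 | then move [-192.3    1.   -66.7] | move first [-187.4    1.6   79.5] dist 204.0 n 6.0 tcp [ 566.2 -333.8  278.8] w 0.75
```

```bash

echo '[[[0,0,0,0,0.42,0,0.75],[0,0,0,0,0.42,0,0.75],[0,0,0,0,0.42,0,0.75],[0,0,0,0,0.42,0,0.75],[0,0,0,0,0.42,0,0.75],[0,0,0,0,0.42,0,0.75],[0,0,0,0,0.42,0,0.75]]]' | python3 -m jog >/dev/null
echo '[[[-2.7,0,-0.9,0,0,0,0.75],[-2.7,0,-0.9,0,0,0,0.75],[-2.7,0,-0.9,0,0,0,0.75],[-2.7,0,-0.9,0,0,0,0.75],[-2.7,0,-0.9,0,0,0,0.75],[-2.7,0,-0.9,0,0,0,0.75],[-2.7,0,-0.9,0,0,0,0.75]]]' | python3 -m jog
echo '[[[0,0,0,0,0,0,0.75],[0,0,0,0,0,0,0.75],[0,0,0,0,0,0,0.75],[0,0,0,0,0,0,0.75]]]' | python3 -m jog >/dev/null
python3 - <<'E'
from h import *
p,t=tabtool(100);print(p);go(p,t)
o=[]
for n,x0,y0 in(("scene",215,145),("top",400,200)):
    s=manip.read_camera(n);cv2.imwrite(f"pics/b3{n}.png",s)
    c=cv2.resize(s[y0:y0+100,x0:x0+80],None,fx=5,fy=5,interpolation=2)
    for Q in ([(4,70,150),(4,-70,150),(4,-70,0),(4,70,0)],[(4,18,193),(4,-18,193),(4,-18,151),(4,18,151)],[legpt(106,4,10,.6),legpt(106,4,-10,.6),legpt(0,4,-10,.6),legpt(0,4,10,.6)]):
        cv2.polylines(c,[np.int32((proj(n,np.array(Q)@Rc(YAW).T+CH)+.5-[x0,y0])*5)],True,(0,0,255),1)
    o.append(c)
cv2.imwrite("pics/b3.png",np.hstack(o))
E
```

```text
time: 11.88
tcp_pos: [396.5, -308.6, 225.3]
ee_rot: [2.916, -0.231, 1.083]
force: [-0.2, -0.5, -0.1]
gripper_width: 0.752
gripper_force: 0.0
[ 393.95358438 -304.5639956   174.319075  ]
 rot [-0.041  0.163 -0.001] n 2.0 | then move [-43.6  -3.3  28.9] | move first [-38.3  -1.9  35.7] dist 52.0 n 2.0 tcp [ 399.2 -308.8  226.3] w 0.75
```

View pics/b3.png

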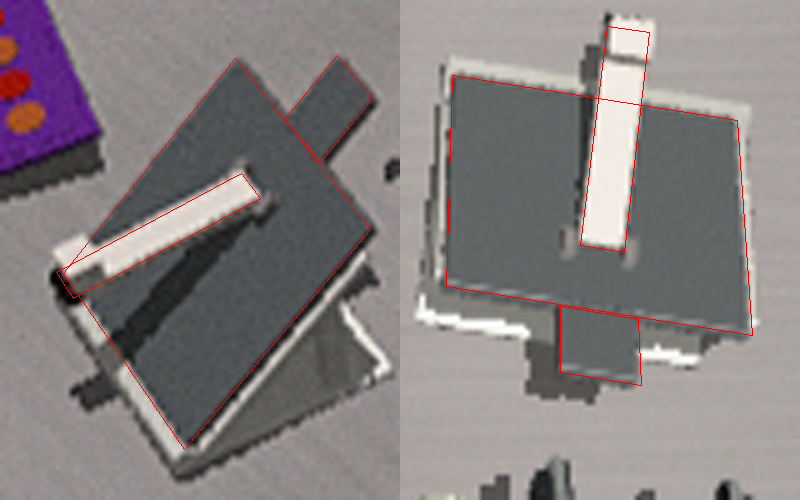

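```bash

echo '[[[0,0,0,0,0.32,0,0.75],[0,0,0,0,0.32,0,0.75],[0,0,0,0,0,0,0.75],[0,0,0,0,0,0,0.75],[0,0,0,0,0,0,0.75]]]' | python3 -m jog >/dev/null
python3 - <<'E'
from h import *
print(manip.get_state()["q"].round(2))
p,t=tabtool(100);go(p,t);p,t=tabtool(0);go(p,t)
E
```

```text
[ 2.12  0.41 -1.38  2.37 -1.09  0.17  0.2 ]
 rot [-0.07   0.059 -0.006] n 1.0 | then move [-57.3 -16.6  52.1] | move first [-54.2 -12.5  56.4] dist 79.0 n 2.0 tcp [ 388.1 -320.4  251.7] w 0.75
 rot [-0.07   0.059 -0.006] n 1.0 | then move [-57.3 -16.6 152.1] | move first [-48.3  -5.5 156. ] dist 163.0 n 5.0 tcp [ 388.1 -320.4  251.7] w 0.75
```

```bash
cat >> h.py <<'E'
def tabtool(back=0,tip=158,tilt=-25):
    t=toolR(YAW,np.radians(tilt)); return Rc(YAW)@np.array([0,0,tip])+CH+t[:,2]*(18.7-back),t
E
python3 - <<'E'
from h import *
p,t=tabtool(140);go(p+np.array([60,-10,20]),t)
E
```

```text
rot [-0.07  -0.378  0.01 ] n 4.0 | then move [ 68.  -17.1  31.4] | move first [ 51.6 -13.5  55.3] dist 77.0 n 2.0 tcp [ 388.1 -320.4  251.7] w 0.75
```

```bash

echo '[[[2,-0.4,1,-0.04,-0.36,0,0.75],[2,-0.4,1,-0.08,-0.36,0,0.75],[2,-0.4,1,-0.08,-0.36,0,0.75],[1,-0.4,0.5,-0.08,-0.36,0,0.75],[0,0,0,0,0,0,0.75],[0,0,0,0,0,0,0.75],[0,0,0,0,0,0,0.75]]]' | python3 -m jog >/dev/null
python3 - <<'E'
from h import *
print(manip.get_state()["q"].round(2))
p,t=tabtool(140);go(p+np.array([60,-10,20]),t);p,t=tabtool(0);go(p,t)
E
```

```text
[ 1.6   0.22 -0.88  2.23 -0.75  0.35 -0.28]
 rot [-0.064 -0.211  0.012] n 2.0 | then move [35.5 -4.9 14.5] | move first [31.7 -3.4 21.8] dist 39.0 n 1.0 tcp [ 426.3 -314.7  250.1] w 0.75
 rot [-0.064 -0.211  0.012] n 2.0 | then move [-28.1  -4.4 146.9] | move first [-58.2   4.2 137.8] dist 150.0 n 4.0 tcp [ 426.3 -314.7  250.1] w 0.75
```

```bash

echo '[[[1.6,-0.2,0.8,-0.12,-0.4,0,0.75],[1.6,-0.2,0.8,-0.12,-0.44,0,0.75],[2,0,0,0,0,0,0.75],[2,0,0,0,0,0,0.75],[2,0,0,0,0,0,0.75],[0,0,0,0,0,0,0.75],[0,0,0,0,0,0,0.75],[0,0,0,0,0,0,0.75]]]' | python3 -m jog >/dev/null
python3 - <<'E'
from h import *
print(manip.get_state()["q"].round(2))
p,t=tabtool(100);go(p,t);p,t=tabtool(0);go(p,t)
E
```

```text
[ 1.2   0.21 -0.6   2.02 -0.38  0.49 -0.78]
 rot [-0.057 -0.122  0.01 ] n 2.0 | then move [-99.8   0.5  47.1] | move first [-104.8    1.8   34.5] dist 110.0 n 3.0 tcp [ 491.  -321.2  280.6] w 0.75
 rot [-0.057 -0.122  0.01 ] n 2.0 | then move [-99.8   0.5 147.1] | move first [-117.1    7.4  133.6] dist 178.0 n 5.0 tcp [ 491.  -321.2  280.6] w 0.75
```

```bash

echo '[[[0,0,0,-0.12,-0.24,0,0.75],[0,0,0,-0.12,-0.24,0.04,0.75],[0,0,0,0,0,0,0.75],[0,0,0,0,0,0,0.75]]]' | python3 -m jog >/dev/null
echo '[[[-2,0,1.8,0,0,0,0.75],[-2,0,1.8,0,0,0,0.75],[-2,0,1.8,0,0,0,0.75],[-2,0,1.8,0,0,0,0.75],[0,0,0,0,0,0,0.75],[0,0,0,0,0,0,0.75],[0,0,0,0,0,0,0.75]]]' | python3 -m jog >/dev/null
python3 - <<'E'
from h import *
print(manip.get_state()["q"].round(2))
p,t=tabtool(60);go(p,t);p,t=tabtool(0);go(p,t)
E
```

```text
[ 1.04  0.29 -0.47  2.17 -0.15  0.31 -1.01]
 rot [ 0.005 -0.006  0.001] n 1.0 | then move [-23.1  -0.3  16.2] | move first [-23.2  -0.4  16. ] dist 28.0 n 1.0 tcp [ 451.9 -315.1  183.9] w 0.75
 rot [ 0.005 -0.006  0.001] n 1.0 | then move [-23.1  -0.3  76.2] | move first [-23.5  -0.7  76. ] dist 80.0 n 2.0 tcp [ 451.9 -315.1  183.9] w 0.75
```

```bash

echo '[[[-1.2,0,0.8,0,0,0,0.75],[-1.1,0,0.8,0,0,0,0.75],[0,0,1.5,0,0,0,0.75],[0,0,1.5,0,0,0,0.75],[0,0,1,0,0,0,0.75],[0,0,0.5,0,0,0,0.75],[0,0,0,0,0,0,0.75],[0,0,0,0,0,0,0.75]]]' | python3 -m jog
python3 - <<'E'
from h import *
print(manip.get_state()["q"].round(2))
p,t=tabtool(0);go(p,t)
E
```

```text
time: 15.57
tcp_pos: [455.4, -314.8, 126.2]
ee_rot: [3.02, -0.26, 0.669]
force: [0.8, -0.3, 0.9]
gripper_width: 0.753
gripper_force: 0.0
[ 0.84  0.37 -0.24  2.24 -0.61  0.18 -0.53]
 rot [-0.001  0.001  0.002] n 1.0 | then move [-1.8  0.6 22.4] | move first [-1.8  0.6 22.4] dist 22.0 n 1.0 tcp [ 455.4 -314.8  126.2] w 0.75
```

```bash

echo '[[[-0.2,0,0.7,0,0,0,0.75],[0,0,0.7,0,0,0,0.75],[0,0,0.5,0,0,0,0.75],[0,0,0.2,0,0,0,0.75],[0,0,0,0,0,0,0.75],[0,0,0,0,0,0,0.75],[0,0,0,0,0,0,0.75]]]' | python3 -m jog
python3 - <<'E'
from h import *
print(manip.get_state()["q"].round(2))
p,t=tabtool(0);go(p,t)
E
```

```text
time: 16.15
tcp_pos: [461.1, -315.9, 106.5]
ee_rot: [3.022, -0.261, 0.668]
force: [-0.3, 0.1, -0.3]
gripper_width: 0.751
gripper_force: 0.0
[ 0.73  0.41 -0.1   2.25 -1.05  0.17 -0.09]
 rot [-0.002  0.001  0.002] n 1.0 | then move [1.3 0.5 2.1] | move first [1.3 0.5 2.1] dist 3.0 n 1.0 tcp [ 461.1 -315.9  106.5] w 0.75
```

```bash

echo '[[[0,0,0,0,0,0,0.5],[0,0,0,0,0,0,0.3],[0,0,0,0,0,0,0.1],[0,0,0,0,0,0,0],[0,0,0,0,0,0,0],[0,0,0,0,0,0,0]]]' | python3 -m jog 60
python3 - <<'E'
from h import *
print(manip.get_state()["q"].round(2))
p,t=tabtool(0);go(p,t)
E
```

```text
time: 16.65
tcp_pos: [460.8, -315.7, 106.3]
ee_rot: [3.022, -0.261, 0.667]
force: [-3.2, 1.8, 7.4]
gripper_width: 0.404
gripper_force: 59.0
[ 0.73  0.41 -0.1   2.25 -1.05  0.17 -0.09]
 rot [-0.001  0.002  0.001] n 1.0 | then move [1.7 0.6 2.1] | move first [1.7 0.6 2.1] dist 3.0 n 1.0 tcp [ 460.8 -315.7  106.3] w 0.4
```

The rows are not in the units I measure in: shifts go in cm and turns go in units of 0.25 rad. I convert before sending: -20 mm is -2, 15 mm is 1.5.

```bash
cat >> h.py <<'E'
import pickle
def chart_now():
    Rr,pr=pickle.load(open("rel.pkl","rb"));s=manip.get_state();T=R.from_rotvec(s["ee_rot"]).as_matrix()
    return T@Rr, s["tcp_pos"]+T@pr
def chart_go(Rc_t,pc_t):
    Rr,pr=pickle.load(open("rel.pkl","rb"));Rt=Rc_t@Rr.T;go(pc_t-Rt@pr,Rt)
E
python3 - <<'E'
from h import *
s=manip.get_state();T=R.from_rotvec(s["ee_rot"]).as_matrix()
pickle.dump((T.T@Rc(YAW),T.T@(CH-s["tcp_pos"])),open("rel.pkl","wb"))
E
echo '[[[0.4,0,-0.7,0,0,0,0],[0.4,0,-0.7,0,0,0,0],[0.7,0,-1.3,0,0,0,0],[0.7,0,-1.3,0,0,0,0],[1,0,-2,0,0,0,0],[1.2,0,-2,0,0,0,0],[1.5,0,-2,0,0,0,0],[1.5,0,-2,0,0,0,0]]]' | python3 -m jog
echo '[[[2,0,-2,0,0,0,0],[2,0,-2,0,0,0,0],[2,0,-2,0,0,0,0],[2,0,-2,0,0,0,0],[2,0,-1.5,0,0,0,0],[0,0,0,0,0,0,0],[0,0,0,0,0,0,0],[0,0,0,0,0,0,0]]]' | python3 -m jog
python3 - <<'E'
from h import *
print(manip.get_state()["q"].round(2), chart_now()[1])
for n,x0,y0 in(("scene",215,145),("top",400,200)):
    s=manip.read_camera(n);cv2.imwrite(f"pics/c1{n}.png",s)
# mat fit again with half pixel
m,_=planar("top",[(60,100),(60,-100),(-60,-100),(-60,100)],np.array([(265.3,198),(344,186),(352,232.7),(272.3,245)])-.33,2);print("mat",m)
th=np.radians(-19)
B=R.from_euler("z",m[2]).as_matrix()@R.from_euler("y",np.radians(19)).as_matrix()
print(B.round(2))
o=R.from_euler("z",m[2]).as_matrix()@[-33,0,0]+[m[0],m[1],0]
print("foot",B@legpt(106,0,0,.6)); 
chart_go(B,o+[0,0,60])
E
```

```text
time: 17.32
tcp_pos: [476.3, -318.2, 246.2]
ee_rot: [3.023, -0.262, 0.663]
force: [1.1, 0.0, -2.9]
gripper_width: 0.401
gripper_force: 60.9
time: 17.98
tcp_pos: [526.2, -326.9, 372.2]
ee_rot: [3.024, -0.261, 0.662]
force: [-0.3, 0.0, -3.2]
gripper_width: 0.404
gripper_force: 60.9
[ 0.2   0.19  0.48  1.73 -0.37  0.89 -0.91] [ 639.57711515 -347.33085858  286.01902055]
mat [ 5.95339576e+02 -1.80612371e+01  1.41392648e-01]
[[ 0.94 -0.14  0.32]
 [ 0.13  0.99  0.05]
 [-0.33  0.    0.95]]
foot [73.3197076  10.43650895  3.59934793]
 rot [-0.056 -1.191 -0.329] n 11.0 | then move [ 205.7 -296.5   43. ] | move first [ -54.2 -318.3  166.8] dist 363.0 n 10.0 tcp [ 526.1 -327.1  372.1] w 0.4
```

Converted, -0.099 rad is -0.396.

```bash

echo '[[[0,0,0,-0.02,-0.396,-0.108,0],[0,0,0,-0.02,-0.396,-0.108,0],[0,0,0,-0.02,-0.396,-0.108,0],[0,0,0,-0.02,-0.396,-0.108,0],[0,0,0,-0.02,-0.396,-0.108,0],[0,0,0,-0.02,-0.396,-0.108,0],[0,0,0,-0.02,-0.396,-0.108,0],[0,0,0,-0.02,-0.396,-0.108,0]]]' | python3 -m jog 
echo '[[[0,0,0,-0.02,-0.396,-0.108,0],[0,0,0,-0.02,-0.396,-0.108,0],[0,0,0,-0.02,-0.396,-0.108,0],[0,0,0,-0.02,-0.396,-0.108,0],[0,0,0,0,0,0,0],[0,0,0,0,0,0,0],[0,0,0,0,0,0,0]]]' | python3 -m jog >/dev/null
cat >> h.py <<'E'
def target(dz,xm=-37,m=(595.0,-18.5,.141)):
    Z=R.from_euler("z",m[2]).as_matrix();B=Z@R.from_euler("y",np.radians(19)).as_matrix()
    return B,Z@[xm,0,0]+[m[0],m[1],3.3+dz]
E
python3 - <<'E'
from h import *
print(manip.get_state()["q"].round(2)); chart_go(*target(60))
E
```

```text
time: 18.75
tcp_pos: [527.3, -327.5, 373.5]
ee_rot: [3.038, 0.044, -0.568]
force: [0.5, -0.5, -2.6]
gripper_width: 0.404
gripper_force: 60.7
[-0.02  0.92  0.99  0.93 -0.14  1.99 -0.59]
 rot [ 0.039 -0.067 -0.019] n 1.0 | then move [ 200.8 -292.2   14.6] | move first [ 194.3 -296.5   16.4] dist 355.0 n 9.0 tcp [ 505.  -326.1  351.6] w 0.4
```

```bash

echo '[[[2.2,-3.2,0,0,0,0,0],[2.2,-3.2,0,0,0,0,0],[2.2,-3.2,0,0,0,0,0],[2.2,-3.2,0,0,0,0,0],[2.2,-3.2,0,0,0,0,0],[2.2,-3.2,0,0,0,0,0],[2.2,-3.2,0,0,0,0,0],[2.2,-3.2,0,0,0,0,0]]]' | python3 -m jog 
echo '[[[2,-3.2,0,0,0,0,0],[0,0,0,0,-0.24,0,0],[0,0,0,0,0,0,0],[0,0,0,0,0,0,0],[0,0,0,0,0,0,0],[0,0,0,0,0,0,0]]]' | python3 -m jog>/dev/null
python3 - <<'E'
from h import *
print(manip.get_state()["q"].round(2)); chart_go(*target(60))
E
```

```text
time: 20.0
tcp_pos: [599.4, -55.2, 229.8]
ee_rot: [2.865, 0.199, -1.039]
force: [0.1, -2.0, -3.8]
gripper_width: 0.405
gripper_force: 60.9
[-0.2   0.97  0.32  0.93 -0.08  1.99 -1.35]
 rot [ 0.043 -0.028 -0.022] n 1.0 | then move [ 3.6 -9.4  1.7] | move first [ 3.4 -9.5  1.4] dist 10.0 n 1.0 tcp [596.5 -27.1 205.7] w 0.4
```

```bash

echo '[[[0.35,-0.95,0.1,0.172,-0.08,-0.088,0],[0,0,0,0,0,0,0],[0,0,0,0,0,0,0],[0,0,0,0,0,0,0],[0,0,0,0,0,0,0]]]' | python3 -m jog>/dev/null
python3 - <<'E'
from h import *
print(manip.get_state()["q"].round(2)); chart_go(*target(60)); chart_go(*target(0))
Rn,pn=chart_now();print(pn,np.degrees(np.arccos(Rn[2,2])))
o=[]
for n,x0,y0 in(("scene",270,200),("top",260,165)):
    s=manip.read_camera(n);cv2.imwrite(f"pics/c2{n}.png",s)
    c=cv2.resize(s[y0:y0+140,x0:x0+100],None,fx=4,fy=4,interpolation=2)
    for Q in ([(4,70,150),(4,-70,150),(4,-70,0),(4,70,0)],[legpt(106,4,10,.6),legpt(106,4,-10,.6),legpt(0,4,-10,.6),legpt(0,4,10,.6)]):
        cv2.polylines(c,[np.int32((proj(n,np.array(Q)@Rn.T+pn)+.5-[x0,y0])*4)],True,(0,0,255),1)
    o.append(c)
cv2.imwrite("pics/c2.png",np.hstack(o))
E
```

```text
[-0.18  0.98  0.28  0.95 -0.09  1.99 -1.36]
 rot [ 0.004 -0.012  0.003] n 1.0 | then move [-0.2  1.8 -8.3] | move first [-0.1  1.9 -8.3] dist 9.0 n 1.0 tcp [590.7 -16.6 195.8] w 0.4
 rot [ 0.004 -0.012  0.003] n 1.0 | then move [41.6  1.9 34.7] | move first [41.1  1.9 35.3] dist 54.0 n 2.0 tcp [590.7 -16.6 195.8] w 0.4
[554.23512648 -22.71300409  56.72519227] 18.292014523087925
```

View pics/c2.png

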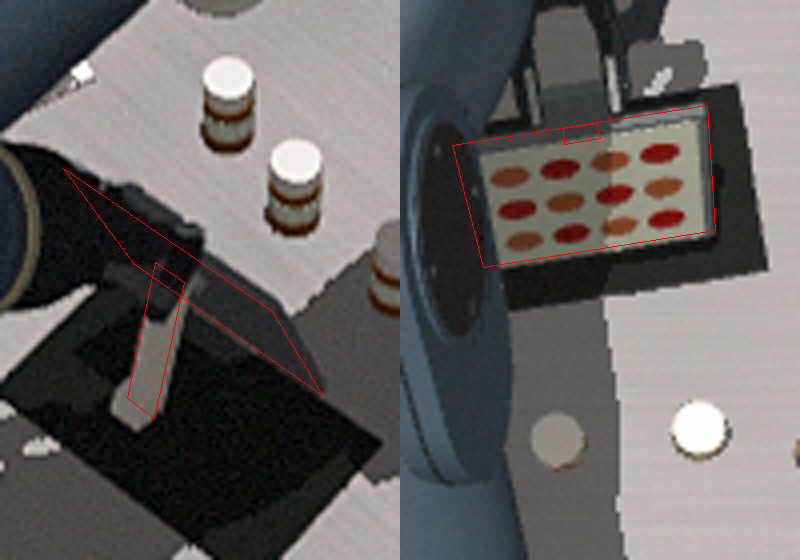

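```bash

echo '[[[0.8,0.05,0.64,0,-0.04,0,0],[0.8,0.05,0.64,0,0,0,0],[0.8,0.05,0.64,0,0,0,0],[0.8,0.05,0.64,0,0,0,0],[0,0,0,0,0,0,0],[0,0,0,0,0,0,0],[0,0,0,0,0,0,0]]]' | python3 -m jog|grep -E "tcp|force:"
python3 - <<'E'
from h import *
chart_go(*target(0)); Rn,pn=chart_now();print(pn,np.degrees(np.arccos(Rn[2,2])),manip.get_state()["q"].round(2))
E
```

```text
tcp_pos: [595.9, -17.5, 154.7]
force: [-0.1, 0.4, -1.6]
gripper_force: 61.0
 rot [ 0.003 -0.001  0.004] n 1.0 | then move [9.4 0.2 8.8] | move first [9.4 0.2 8.8] dist 13.0 n 1.0 tcp [595.9 -17.5 154.7] w 0.4
[557.870516   -23.6568203   16.07736709] 18.938091988345278 [-0.18  1.03  0.27  0.95 -0.1   1.94 -1.36]
```

```bash

echo '[[[0.22,0,0.2,0,0,0,0],[0.22,0,0.2,0,0,0,0],[0,0,0,0,0,0,0],[0,0,0,0,0,0,0]]]' | python3 -m jog|grep -E "tcp|force:"
echo '[[[0.22,0,0.2,0,0,0,0],[0,0,0,0,0,0,0],[0,0,0,0,0,0,0]]]' | python3 -m jog|grep -E "tcp|force:"
echo '[[[0.16,0,0.14,0,0,0,0],[0,0,0,0,0,0,0],[0,0,0,0,0,0,0]]]' | python3 -m jog|grep -E "tcp|force:"
```

```text
tcp_pos: [596.2, -17.3, 148.7]
force: [-0.8, -0.5, -1.9]
gripper_force: 61.0
tcp_pos: [596.4, -17.3, 145.6]
force: [0.1, -0.3, -2.9]
gripper_force: 61.0
tcp_pos: [596.6, -17.3, 143.5]
force: [0.1, -0.6, -3.1]
gripper_force: 61.0
```

```bash

for k in 1; do
echo '[[[0.11,0,0.1,0,0,0,0],[0,0,0,0,0,0,0],[0,0,0,0,0,0,0]]]' | python3 -m jog|grep -E "tcp|force: \["
echo '[[[0.08,0,0.07,0,0,0,0],[0,0,0,0,0,0,0],[0,0,0,0,0,0,0]]]' | python3 -m jog|grep -E "tcp|force: \["
echo '[[[0.08,0,0.07,0,0,0,0],[0,0,0,0,0,0,0],[0,0,0,0,0,0,0]]]' | python3 -m jog|grep -E "tcp|force: \["
done
python3 - <<'E'
from h import *
print(manip.get_state()["torque"]);Rn,pn=chart_now();print(pn)
E
```

```text
tcp_pos: [596.8, -17.3, 142.5]
force: [2.1, 0.1, 2.1]
tcp_pos: [596.9, -17.4, 142.4]
force: [1.9, 0.3, 7.7]
tcp_pos: [597.1, -17.4, 142.3]
force: [1.7, 0.2, 14.0]
[-0.01455427  0.92843543 -0.0305431 ]
[559.13624554 -23.50515487   3.62859012]
```

```bash

echo '[[[-0.07,0,-0.06,0,0,0,0],[0,0,0,0,0,0,0],[0,0,0,0,0,0,0.45],[0,0,0,0,0,0,0.5],[0,0,0,0,0,0,0.6],[0,0,0,0,0,0,0.75],[0,0,0,0,0,0,0.75],[0,0,0,0,0,0,0.75]]]' | python3 -m jog
echo '[[[0,0,-1,0,0,0,0.75],[0,0,-2,0,0,0,0.75],[0,0,-3,0,0,0,0.75],[0,0,-4,0,0,0,0.75],[0,0,-4,0,0,0,0.75],[0,0,0,0,0,0,0.75],[0,0,0,0,0,0,0.75],[0,0,0,0,0,0,0.75]]]' | python3 -m jog
python3 - <<'E'
from h import *
print(manip.get_state()["q"].round(2))
o=[]
for n,x0,y0 in(("scene",260,220),("top",250,165)):
    s=manip.read_camera(n);cv2.imwrite(f"pics/d1{n}.png",s)
    c=cv2.resize(s[y0:y0+130,x0:x0+120],None,fx=3,fy=3,interpolation=2); o.append(c)
cv2.imwrite("pics/d1.png",np.hstack(o))
E
```

```text
time: 23.85
tcp_pos: [596.8, -17.3, 140.8]
ee_rot: [2.857, 0.21, -1.156]
force: [-0.2, 0.6, -0.2]
gripper_width: 0.751
gripper_force: 0.0
time: 24.52
tcp_pos: [661.0, 3.1, 234.8]
ee_rot: [2.947, 0.216, -0.834]
force: [-0.0, -0.3, -0.5]
gripper_width: 0.752
gripper_force: 0.0
[-0.27  0.99  0.57  0.79 -0.28  1.99 -1.28]
```

View pics/d1.png

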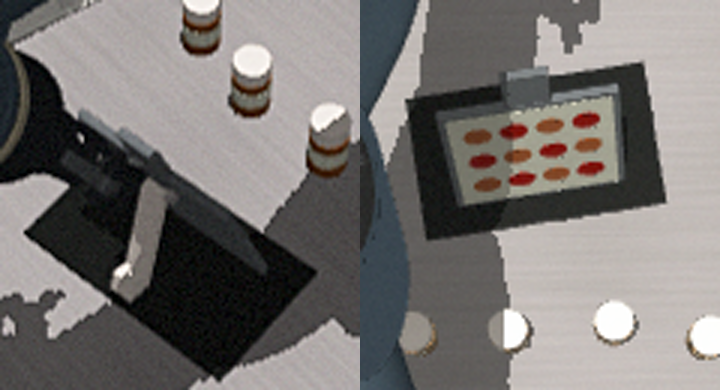

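```bash
cat >> h.py <<'E'
D=toolR(0,0)
def caps():
    t=manip.read_camera("top");s=manip.read_camera("scene");out=[]
    for n,im,th in(("top",t,200),("scene",s,165)):
        w=(im.min(2)>th).astype(np.uint8);k,l,st,c=cv2.connectedComponentsWithStats(w)
        L=[(*atz(n,c[i],60)[0,:2].round(1),int(st[i,4])) for i in range(1,k) if 50<st[i,4]<210 and max(st[i,2],st[i,3])<22]
        print(n,[x for x in L if 380<x[0]<720 and -220<x[1]<450])
E
python3 - <<'E'
from h import *
caps(); go([480,79,180],D)
E
```

```text
top [(np.float64(636.5), np.float64(333.3), 128), (np.float64(450.5), np.float64(-79.5), 136), (np.float64(444.8), np.float64(-0.6), 80), (np.float64(437.5), np.float64(-154.6), 132)]
scene []
 rot [0.071 0.554 0.142] n 5.0 | then move [-180.6  -76.4   53. ] | move first [-115.1 -104.7  130.6] dist 203.0 n 6.0 tcp [660.6   2.6 233. ] w 0.75
```

```bash

echo '[[[0,0,-1,0.056,0.44,0.112,0.7],[0,0,-1,0.056,0.44,0.112,0.7],[0,-1,0,0.056,0.44,0.112,0.7],[0,-1,0,0.056,0.44,0.112,0.7],[0,-1,0,0.056,0.44,0.112,0.7],[-1,-2,0,0,0,0,0.7],[-2,-2,0,0,0,0,0.7],[-2,-1,0,0,0,0,0.7]]]' | python3 -m jog >/dev/null
echo '[[[-2.5,0,1,0,0,0,0.7],[-2.5,0,1,0,0,0,0.7],[-2.5,0,1,0,0,0,0.7],[-2.5,0,1,0,0,0,0.7],[-1,0,1,0,0,0,0.7],[0,0,0,0,0,0,0.7],[0,0,0,0,0,0,0.7],[0,0,0,0,0,0,0.7]]]' | python3 -m jog
python3 - <<'E'
from h import *
print(manip.get_state()["q"].round(2));caps(); go([443.3,79.4,100],D)
E
```

```text
time: 26.05
tcp_pos: [509.6, 84.1, 201.6]
ee_rot: [3.14, 0.004, -0.0]
force: [0.2, -0.3, 0.7]
gripper_width: 0.703
gripper_force: 0.0
[-0.72  0.42  0.67  1.87 -0.31  0.96 -1.48]
top [(np.float64(648.4), np.float64(261.9), 109), (np.float64(636.4), np.float64(333.3), 125), (np.float64(450.4), np.float64(-79.7), 131), (np.float64(444.2), np.float64(-0.8), 75), (np.float64(437.5), np.float64(-154.7), 130)]
scene [(np.float64(435.0), np.float64(-155.5), 100), (np.float64(448.1), np.float64(-79.9), 110), (np.float64(441.7), np.float64(-2.0), 73), (np.float64(646.1), np.float64(259.2), 195), (np.float64(635.1), np.float64(332.7), 207)]
 rot [ 0.002 -0.     0.003] n 1.0 | then move [-66.4   4.6 101.6] | move first [-66.5   4.2 101.6] dist 122.0 n 4.0 tcp [509.7  84.  201.6] w 0.7
```

```bash

echo '[[[-1.66,0.11,2,0,0,0,0.7],[-1.66,0.11,2,0,0,0,0.7],[-1.66,0.11,2,0,0,0,0.7],[-1.66,0.11,2,0,0,0,0.7],[0,0,2,0,0,0,0.7],[0,0,0,0,0,0,0.7],[0,0,0,0,0,0,0.7],[0,0,0,0,0,0,0.7]]]' | python3 -m jog 
python3 - <<'E'
from h import *
go([443.3,79.4,10],D)
E
```

```text
time: 26.82
tcp_pos: [443.7, 79.3, 102.3]
ee_rot: [3.14, 0.004, 0.001]
force: [1.8, 0.1, -0.3]
gripper_width: 0.701
gripper_force: 0.0
 rot [ 0.001 -0.001  0.002] n 1.0 | then move [-0.4 -0.1 92.3] | move first [-0.5 -0.3 92.3] dist 92.0 n 3.0 tcp [443.7  79.3 102.3] w 0.7
```

```bash

echo '[[[0,0,3,0,0,0,0.7],[0,0,3,0,0,0,0.7],[0,0,2,0,0,0,0.7],[0,0,1.2,0,0,0,0.7],[0,0,0,0,0,0,0.7],[0,0,0,0,0,0,0.7]]]' | python3 -m jog 30
echo '[[[0,0,0,0,0,0,0.3],[0,0,0,0,0,0,0],[0,0,0,0,0,0,0],[0,0,0,0,0,0,0],[0,0,-1,0,0,0,0],[0,0,-3,0,0,0,0],[0,0,-4,0,0,0,0],[0,0,-3,0,0,0,0]]]' | python3 -m jog 30
echo '[[[1,-3,0,0,0,0,0],[1,-3,0,0,0,0,0],[1,-3,0,0,0,0,0],[0.9,-3,0,0,0,0,0],[0,0,0,0,0,0,0],[0,0,0,0,0,0,0],[0,0,0,0,0,0,0]]]' | python3 -m jog
python3 - <<'E'
from h import *
go([482.5,199.3,15],D)
E
```

```text
time: 27.32
tcp_pos: [443.1, 79.2, 9.9]
ee_rot: [3.141, 0.004, 0.0]
force: [0.5, 0.4, 0.5]
gripper_width: 0.702
gripper_force: 0.0
time: 27.98
tcp_pos: [442.0, 78.9, 122.0]
ee_rot: [3.14, 0.003, -0.0]
force: [0.8, -0.0, 0.2]
gripper_width: 0.364
gripper_force: 30.0
time: 28.57
tcp_pos: [480.5, 199.1, 119.6]
ee_rot: [3.14, 0.005, -0.001]
force: [-0.8, -0.8, -0.7]
gripper_width: 0.361
gripper_force: 30.1
 rot [0.002 0.001 0.003] n 1.0 | then move [  2.   -0.2 104.6] | move first [  2.1  -0.3 104.6] dist 105.0 n 3.0 tcp [480.5 199.1 119.6] w 0.36
```

```bash

echo '[[[0.1,0,3,0,0,0,0],[0.1,0,3,0,0,0,0],[0,0,2.5,0,0,0,0],[0,0,1.3,0,0,0,0],[0,0,0.3,0,0,0,0],[0,0,0,0,0,0,0],[0,0,0,0,0,0,0]]]' | python3 -m jog
echo '[[[0,0,0.2,0,0,0,0],[0,0,0,0,0,0,0],[0,0,0,0,0,0,0]]]' | python3 -m jog
```

```text
time: 29.15
tcp_pos: [483.1, 198.7, 19.2]
ee_rot: [3.14, 0.002, 0.0]
force: [-0.0, -0.2, 0.3]
gripper_width: 0.365
gripper_force: 30.1
time: 29.4
tcp_pos: [483.0, 199.7, 16.9]
ee_rot: [3.141, 0.005, 0.0]
force: [0.4, -0.5, -0.3]
gripper_width: 0.366
gripper_force: 30.1
```

```bash

echo '[[[0,0,0.2,0,0,0,0],[0,0,0,0,0,0,0],[0,0,0,0,0,0,0.45],[0,0,0,0,0,0,0.55],[0,0,0,0,0,0,0.55],[0,0,-2,0,0,0,0.55],[0,0,-4,0,0,0,0.55],[0,0,-4,0,0,0,0.6]]]' | python3 -m jog
echo '[[[-1,3,0,0,0,0,0.7],[-1,3,0,0,0,0,0.7],[-1,3,0,0,0,0,0.7],[-1,3,0,0,0,0,0.7],[0,3,0,0,0,0,0.7],[0,0,0,0,0,0,0.7],[0,0,0,0,0,0,0.7],[0,0,0,0,0,0,0.7]]]' | python3 -m jog
python3 - <<'E'
from h import *
caps(); go([443,4.2,10],D)
E
```

```text
time: 30.07
tcp_pos: [481.6, 198.8, 114.4]
ee_rot: [3.138, 0.004, -0.006]
force: [0.8, 1.5, -0.3]
gripper_width: 0.598
gripper_force: 0.0
time: 30.73
tcp_pos: [443.3, 49.8, 114.4]
ee_rot: [3.141, 0.004, -0.001]
force: [-0.4, 1.0, -0.3]
gripper_width: 0.698
gripper_force: 0.0
top [(np.float64(670.5), np.float64(186.8), 114), (np.float64(648.2), np.float64(259.8), 122), (np.float64(636.5), np.float64(333.2), 124), (np.float64(450.4), np.float64(-79.7), 131), (np.float64(437.4), np.float64(-154.8), 129)]
scene [(np.float64(434.8), np.float64(-155.6), 99), (np.float64(448.0), np.float64(-80.0), 109), (np.float64(646.2), np.float64(259.3), 194), (np.float64(635.0), np.float64(332.8), 205)]
 rot [0.001 0.001 0.005] n 1.0 | then move [ -0.3  46.3 104.3] | move first [ -0.4  46.2 104.3] dist 114.0 n 3.0 tcp [443.3  50.5 114.3] w 0.7
```

```bash

echo '[[[0,2.3,0,0,0,0,0.7],[0,2.33,0,0,0,0,0.7],[0,0,3,0,0,0,0.7],[0,0,3,0,0,0,0.7],[0,0,3,0,0,0,0.7],[0,0,1.4,0,0,0,0.7],[0,0,0,0,0,0,0.7],[0,0,0,0,0,0,0.7]]]' | python3 -m jog
echo '[[[0,0,0,0,0,0,0.3],[0,0,0,0,0,0,0],[0,0,0,0,0,0,0],[0,0,0,0,0,0,0],[0,0,-1,0,0,0,0],[0,0,-3,0,0,0,0],[0,0,-4,0,0,0,0],[0,0,-3,0,0,0,0]]]' | python3 -m jog
echo '[[[-0.2,-3.9,0,0,0,0,0],[-0.2,-3.9,0,0,0,0,0],[-0.2,-3.9,0,0,0,0,0],[-0.2,-3.9,0,0,0,0,0],[-0.1,-3.9,0,0,0,0,0],[0,0,0,0,0,0,0],[0,0,0,0,0,0,0],[0,0,0,0,0,0,0]]]' | python3 -m jog
python3 - <<'E'
from h import *
go([434.5,199.3,15],D)
E
```

```text
time: 31.5
tcp_pos: [442.9, 3.5, 10.0]
ee_rot: [3.14, 0.006, -0.004]
force: [0.0, 0.8, 0.2]
gripper_width: 0.7
gripper_force: 0.0
time: 32.17
tcp_pos: [443.0, 2.6, 122.9]
ee_rot: [3.14, 0.003, -0.001]
force: [1.2, 0.3, -0.8]
gripper_width: 0.365
gripper_force: 30.1
time: 32.83
tcp_pos: [433.5, 197.7, 120.5]
ee_rot: [3.14, 0.005, -0.001]
force: [-0.0, -0.5, -1.2]
gripper_width: 0.366
gripper_force: 30.1
 rot [0.001 0.001 0.003] n 1.0 | then move [  1.   -1.6 105.5] | move first [  1.1  -1.7 105.5] dist 106.0 n 3.0 tcp [433.5 197.7 120.5] w 0.37
```

```bash

echo '[[[0.1,-0.16,3,0,0,0,0],[0,0,3,0,0,0,0],[0,0,2.5,0,0,0,0],[0,0,1.5,0,0,0,0],[0,0,0.3,0,0,0,0],[0,0,0.2,0,0,0,0],[0,0,0,0,0,0,0],[0,0,0,0,0,0,0]]]' | python3 -m jog
echo '[[[0,0,0.1,0,0,0,0],[0,0,0,0,0,0,0],[0,0,0,0,0,0,0.45],[0,0,0,0,0,0,0.55],[0,0,0,0,0,0,0.55],[0,0,-2,0,0,0,0.55],[0,0,-4,0,0,0,0.55],[0,0,-4,0,0,0,0.6]]]' | python3 -m jog
echo '[[[0.2,3.9,0,0,0,0,0.7],[0.2,3.9,0,0,0,0,0.7],[0.2,3.9,0,0,0,0,0.7],[0.2,3.9,0,0,0,0,0.7],[0.2,3.9,0,0,0,0,0.7],[0.2,3.9,0,0,0,0,0.7],[0.2,3.9,0,0,0,0,0.7],[0,0,0,0,0,0,0.7]]]' | python3 -m jog
echo '[[[0,0,0,0,0,0,0.7],[0,0,0,0,0,0,0.7],[0,0,0,0,0,0,0.7]]]' | python3 -m jog >/dev/null
python3 - <<'E'
from h import *
go([449.2,-79.8,10],D)
E
```

```text
time: 33.5
tcp_pos: [435.5, 198.6, 16.3]
ee_rot: [3.141, 0.001, 0.001]
force: [0.4, 0.7, -0.6]
gripper_width: 0.364
gripper_force: 30.1
time: 34.17
tcp_pos: [433.7, 198.8, 114.7]
ee_rot: [3.138, 0.003, -0.005]
force: [0.5, 1.5, -0.4]
gripper_width: 0.598
gripper_force: 0.0
time: 34.83
tcp_pos: [449.5, -82.0, 115.6]
ee_rot: [3.136, -0.012, 0.003]
force: [0.6, 0.1, 0.3]
gripper_width: 0.698
gripper_force: 0.0
 rot [0.001 0.001 0.005] n 1.0 | then move [ -0.2   8.  104.4] | move first [-1.000e-01  7.900e+00  1.044e+02] dist 105.0 n 3.0 tcp [449.4 -71.8 114.4] w 0.7
```

Next: E → (482.5, 259.3).

```bash

echo '[[[0,0.8,0,0,0,0,0.7],[0,0,3,0,0,0,0.7],[0,0,3,0,0,0,0.7],[0,0,3,0,0,0,0.7],[0,0,1.4,0,0,0,0.7],[0,0,0,0,0,0,0.7],[0,0,0,0,0,0,0.7]]]' | python3 -m jog
echo '[[[0,0,0,0,0,0,0.3],[0,0,0,0,0,0,0],[0,0,0,0,0,0,0],[0,0,0,0,0,0,0],[0,0,-1,0,0,0,0],[0,0,-3,0,0,0,0],[0,0,-4,0,0,0,0],[0,0,-3,0,0,0,0]]]' | python3 -m jog
echo '[[[0.4,-3.9,0,0,0,0,0],[0.4,-3.9,0,0,0,0,0],[0.4,-3.9,0,0,0,0,0],[0.4,-3.9,0,0,0,0,0],[0.4,-3.9,0,0,0,0,0],[0.4,-3.9,0,0,0,0,0],[0.4,-3.9,0,0,0,0,0],[0.4,-3.9,0,0,0,0,0]]]' | python3 -m jog
echo '[[[0,-2.7,0,0,0,0,0],[0,0,0,0,0,0,0],[0,0,0,0,0,0,0],[0,0,0,0,0,0,0]]]' | python3 -m jog >/dev/null
python3 - <<'E'
from h import *
go([482.5,259.3,14],D)
E
```

```text
time: 35.67
tcp_pos: [449.1, -81.1, 10.3]
ee_rot: [3.14, 0.006, -0.004]
force: [0.3, 0.2, 1.1]
gripper_width: 0.697
gripper_force: 0.0
time: 36.33
tcp_pos: [449.2, -81.7, 123.0]
ee_rot: [3.14, 0.003, -0.001]
force: [1.7, -0.4, 0.0]
gripper_width: 0.365
gripper_force: 30.0
time: 37.0
tcp_pos: [480.3, 233.2, 120.9]
ee_rot: [3.141, 0.005, -0.0]
force: [1.8, -0.2, -0.5]
gripper_width: 0.365
gripper_force: 30.0
 rot [0.002 0.    0.003] n 1.0 | then move [  2.1  -2.2 106.4] | move first [  2.2  -2.4 106.4] dist 106.0 n 3.0 tcp [480.4 257.1 120.4] w 0.36
```

```bash

echo '[[[0.2,-0.22,3,0,0,0,0],[0,0,3,0,0,0,0],[0,0,2.5,0,0,0,0],[0,0,1.5,0,0,0,0],[0,0,0.3,0,0,0,0],[0,0,0.2,0,0,0,0],[0,0,0,0,0,0,0],[0,0,0,0,0,0,0]]]' | python3 -m jog
echo '[[[0,0,0.1,0,0,0,0],[0,0,0,0,0,0,0],[0,0,0,0,0,0,0.45],[0,0,0,0,0,0,0.55],[0,0,0,0,0,0,0.55],[0,0,-2,0,0,0,0.55],[0,0,-4,0,0,0,0.55],[0,0,-4,0,0,0,0.6]]]' | python3 -m jog
echo '[[[-0.4,3.8,0,0,0,0,0.7],[-0.4,3.8,0,0,0,0,0.7],[-0.4,3.8,0,0,0,0,0.7],[-0.4,3.8,0,0,0,0,0.7],[-0.4,3.8,0,0,0,0,0.7],[-0.4,3.8,0,0,0,0,0.7],[-0.4,3.8,0,0,0,0,0.7],[-0.4,3.8,0,0,0,0,0.7]]]' | python3 -m jog
echo '[[[-0.5,3.8,0,0,0,0,0.7],[-0.5,3.8,0,0,0,0,0.7],[-0.4,3.4,0,0,0,0,0.7],[0,0,0,0,0,0,0.7],[0,0,0,0,0,0,0.7],[0,0,0,0,0,0,0.7]]]' | python3 -m jog >/dev/null
python3 - <<'E'
from h import *
go([436.1,-155.2,10],D);print(manip.get_state()["q"].round(2));caps()
E
```

```text
time: 38.0
tcp_pos: [483.2, 258.7, 16.1]
ee_rot: [3.141, 0.001, 0.0]
force: [-0.2, 0.2, 0.1]
gripper_width: 0.363
gripper_force: 29.7
time: 38.67
tcp_pos: [481.6, 259.2, 114.4]
ee_rot: [3.138, 0.004, -0.005]
force: [1.3, 0.9, 0.7]
gripper_width: 0.599
gripper_force: 0.0
time: 39.33
tcp_pos: [450.9, -45.7, 114.7]
ee_rot: [3.14, 0.005, -0.001]
force: [0.8, -0.5, 0.3]
gripper_width: 0.7
gripper_force: 0.0
 rot [0.001 0.001 0.002] n 1.0 | then move [ -1.5   1.6 104.6] | move first [ -1.4   1.5 104.6] dist 105.0 n 3.0 tcp [ 437.6 -153.6  114.6] w 0.7
[-0.2   0.46  0.62  2.11 -0.41  0.69 -0.87]
top [(np.float64(670.5), np.float64(187.1), 117), (np.float64(648.4), np.float64(259.8), 123), (np.float64(636.4), np.float64(333.1), 123)]
scene [(np.float64(646.3), np.float64(259.3), 188), (np.float64(635.1), np.float64(332.9), 201)]
```

```bash

echo '[[[-0.15,0.16,0,0,0,0,0.7],[0,0,3,0,0,0,0.7],[0,0,3,0,0,0,0.7],[0,0,3,0,0,0,0.7],[0,0,1.4,0,0,0,0.7],[0,0,0,0,0,0,0.7],[0,0,0,0,0,0,0.7]]]' | python3 -m jog
echo '[[[0,0,0,0,0,0,0.3],[0,0,0,0,0,0,0],[0,0,0,0,0,0,0],[0,0,0,0,0,0,0],[0,0,-1,0,0,0,0],[0,0,-3,0,0,0,0],[0,0,-4,0,0,0,0],[0,0,-3,0,0,0,0]]]' | python3 -m jog
echo '[[[0,-3.8,0,0,0,0,0],[0,-3.8,0,0,0,0,0],[0,-3.8,0,0,0,0,0],[0,-3.8,0,0,0,0,0],[0,-3.8,0,0,0,0,0],[0,-3.8,0,0,0,0,0],[0,-3.8,0,0,0,0,0],[0,-3.8,0,0,0,0,0]]]' | python3 -m jog >/dev/null
echo '[[[0,-3.8,0,0,0,0,0],[0,-3.8,0,0,0,0,0],[-0.1,-3.4,0,0,0,0,0],[0,0,0,0,0,0,0],[0,0,0,0,0,0,0],[0,0,0,0,0,0,0]]]' | python3 -m jog
python3 - <<'E'
from h import *
go([434.5,259.3,14],D)
E
```

```text
time: 40.52
tcp_pos: [435.8, -155.2, 10.5]
ee_rot: [3.141, 0.006, -0.004]
force: [-0.1, -0.0, -0.6]
gripper_width: 0.699
gripper_force: 0.0
time: 41.18
tcp_pos: [435.9, -156.1, 123.2]
ee_rot: [3.14, 0.003, -0.001]
force: [1.5, 0.1, -1.1]
gripper_width: 0.359
gripper_force: 30.0
time: 42.35
tcp_pos: [433.9, 257.8, 120.6]
ee_rot: [3.14, 0.005, -0.001]
force: [0.7, -0.4, -0.4]
gripper_width: 0.359
gripper_force: 30.0
 rot [0.001 0.    0.003] n 1.0 | then move [  0.6  -1.5 106.6] | move first [  0.6  -1.6 106.6] dist 107.0 n 3.0 tcp [433.9 257.8 120.6] w 0.36
```

```bash

echo '[[[0.06,-0.15,3,0,0,0,0],[0,0,3,0,0,0,0],[0,0,2.5,0,0,0,0],[0,0,1.5,0,0,0,0],[0,0,0.3,0,0,0,0],[0,0,0.2,0,0,0,0],[0,0,0,0,0,0,0],[0,0,0,0,0,0,0]]]' | python3 -m jog
echo '[[[0,0,0.1,0,0,0,0],[0,0,0,0,0,0,0],[0,0,0,0,0,0,0.45],[0,0,0,0,0,0,0.55],[0,0,0,0,0,0,0.55],[0,0,-2,0,0,0,0.55],[0,0,-4,0,0,0,0.55],[0,0,-4,0,0,0,0.6]]]' | python3 -m jog
echo '[[[3.5,0,0,0,0,0,0.65],[3.5,0,0,0,0,0,0.65],[3.5,0,0,0,0,0,0.65],[3.5,0,0,0,0,0,0.65],[3.5,0,0,0,0,0,0.65],[3.6,0,0,0,0,0,0.65],[0,0,0,0,0,0,0.65],[0,0,0,0,0,0,0.65]]]' | python3 -m jog >/dev/null
echo '[[[0,0,0,0,0,0,0.65],[0,0,0,0,0,0,0.65]]]' | python3 -m jog
python3 - <<'E'
from h import *
go([647.3,259.5,10],D);print(manip.get_state()["q"].round(2));caps()
E
```

```text
time: 43.02
tcp_pos: [435.3, 258.5, 16.3]
ee_rot: [3.141, 0.001, 0.0]
force: [0.9, 0.4, -0.7]
gripper_width: 0.367
gripper_force: 30.0
time: 43.68
tcp_pos: [433.8, 258.7, 114.6]
ee_rot: [3.138, 0.003, -0.005]
force: [1.1, 0.2, 0.1]
gripper_width: 0.6
gripper_force: 0.0
time: 44.52
tcp_pos: [644.5, 260.6, 113.9]
ee_rot: [3.14, 0.005, -0.003]
force: [-0.4, 0.4, -0.6]
gripper_width: 0.656
gripper_force: 0.0
 rot [0.001 0.002 0.003] n 1.0 | then move [  2.8   1.1 103.9] | move first [  3.    1.  103.9] dist 104.0 n 3.0 tcp [644.5 260.6 113.9] w 0.66
[-0.79  0.78  0.64  1.5  -0.51  1.04 -1.59]
top [(np.float64(636.4), np.float64(333.2), 124), (np.float64(431.1), np.float64(272.2), 58)]
scene [(np.float64(635.2), np.float64(332.8), 205)]
```

```bash

echo '[[[0.28,0.11,0,0,0,0,0.65],[0,0,3,0,0,0,0.65],[0,0,3,0,0,0,0.65],[0,0,3,0,0,0,0.65],[0,0,1.4,0,0,0,0.65],[0,0,0,0,0,0,0.65],[0,0,0,0,0,0,0.65]]]' | python3 -m jog
echo '[[[0,0,0,0,0,0,0.3],[0,0,0,0,0,0,0],[0,0,0,0,0,0,0],[0,0,0,0,0,0,0],[0,0,-1,0,0,0,0],[0,0,-3,0,0,0,0],[0,0,-4,0,0,0,0],[0,0,-3,0,0,0,0]]]' | python3 -m jog
echo '[[[-2.7,-2,0,0,0,0,0],[-2.7,-2,0,0,0,0,0],[-2.7,-2,0,0,0,0,0],[-2.7,-2,0,0,0,0,0],[-2.7,-2,0,0,0,0,0],[-2.9,-2,0,0,0,0,0],[0,0,0,0,0,0,0],[0,0,0,0,0,0,0]]]' | python3 -m jog 
echo '[[[0,0,0,0,0,0,0],[0,0,0,0,0,0,0]]]' | python3 -m jog >/dev/null
python3 - <<'E'
from h import *
go([482.5,379.3,14],D)
E
```

```text
time: 45.2
tcp_pos: [648.4, 259.1, 10.3]
ee_rot: [3.14, 0.005, -0.002]
force: [0.9, -0.2, 0.4]
gripper_width: 0.652
gripper_force: 0.0
time: 45.87
tcp_pos: [648.9, 259.0, 123.5]
ee_rot: [3.14, 0.004, 0.001]
force: [0.8, -0.6, 0.4]
gripper_width: 0.366
gripper_force: 30.0
time: 46.53
tcp_pos: [482.0, 381.2, 120.8]
ee_rot: [-3.141, -0.012, 0.002]
force: [0.8, -1.1, -0.4]
gripper_width: 0.361
gripper_force: 30.0
 rot [ 0.001 -0.001  0.001] n 1.0 | then move [ -2.9  -1.5 106.7] | move first [ -3.   -1.6 106.7] dist 107.0 n 3.0 tcp [485.4 377.8 120.7] w 0.37
```

Place it, then A at (635.8, 333) → (434.5, 379.3).

```bash

echo '[[[-0.29,-0.15,3,0,0,0,0],[0,0,3,0,0,0,0],[0,0,2.5,0,0,0,0],[0,0,1.5,0,0,0,0],[0,0,0.3,0,0,0,0],[0,0,0.2,0,0,0,0],[0,0,0,0,0,0,0],[0,0,0,0,0,0,0]]]' | python3 -m jog
echo '[[[0,0,0.1,0,0,0,0],[0,0,0,0,0,0,0],[0,0,0,0,0,0,0.45],[0,0,0,0,0,0,0.55],[0,0,0,0,0,0,0.55],[0,0,-2,0,0,0,0.55],[0,0,-4,0,0,0,0.55],[0,0,-4,0,0,0,0.6]]]' | python3 -m jog
echo '[[[3.8,1.1,0,0,0,0,0.65],[3.8,1.1,0,0,0,0,0.65],[3.8,1.2,0,0,0,0,0.65],[3.8,1.2,0,0,0,0,0.65],[0,0,0,0,0,0,0.65],[0,0,0,0,0,0,0.65],[0,0,0,0,0,0,0.65],[0,0,0,0,0,0,0.65]]]' | python3 -m jog >/dev/null
python3 - <<'E'
from h import *
go([635.8,333,10],D);caps()
E
```

```text
time: 47.37
tcp_pos: [482.6, 379.1, 15.5]
ee_rot: [3.14, 0.001, 0.0]
force: [-0.4, -0.0, -1.1]
gripper_width: 0.362
gripper_force: 31.0
time: 48.03
tcp_pos: [480.4, 379.5, 113.9]
ee_rot: [3.138, 0.004, -0.005]
force: [0.8, 1.3, 0.4]
gripper_width: 0.597
gripper_force: 0.0
 rot [0.001 0.002 0.004] n 1.0 | then move [  3.7   2.8 103.6] | move first [  3.9   2.8 103.6] dist 104.0 n 3.0 tcp [632.1 335.8 113.6] w 0.65
top [(np.float64(669.2), np.float64(186.6), 98)]
scene []
```

```bash

echo '[[[0.37,0.28,0,0,0,0,0.65],[0,0,3,0,0,0,0.65],[0,0,3,0,0,0,0.65],[0,0,3,0,0,0,0.65],[0,0,1.4,0,0,0,0.65],[0,0,0,0,0,0,0.65],[0,0,0,0,0,0,0.65]]]' | python3 -m jog
echo '[[[0,0,0,0,0,0,0.3],[0,0,0,0,0,0,0],[0,0,0,0,0,0,0],[0,0,0,0,0,0,0],[0,0,-1,0,0,0,0],[0,0,-3,0,0,0,0],[0,0,-4,0,0,0,0],[0,0,-3,0,0,0,0]]]' | python3 -m jog
echo '[[[-3.4,-0.8,0,0,0,0,0],[-3.4,-0.8,0,0,0,0,0],[-3.4,-0.8,0,0,0,0,0],[-3.4,-0.8,0,0,0,0,0],[-3.4,-0.8,0,0,0,0,0],[-3.3,-0.6,0,0,0,0,0],[0,0,0,0,0,0,0],[0,0,0,0,0,0,0]]]' | python3 -m jog 
echo '[[[0,0,0,0,0,0,0],[0,0,0,0,0,0,0]]]' | python3 -m jog >/dev/null
python3 - <<'E'
from h import *
go([434.5,379.3,14],D)
E
```

```text
time: 49.38
tcp_pos: [637.0, 331.8, 10.2]
ee_rot: [3.14, 0.005, -0.002]
force: [0.4, 0.2, 0.7]
gripper_width: 0.649
gripper_force: 0.0
time: 50.05
tcp_pos: [637.5, 331.7, 123.3]
ee_rot: [3.141, 0.004, 0.001]
force: [1.4, 1.5, 0.5]
gripper_width: 0.365
gripper_force: 29.9
time: 50.72
tcp_pos: [432.0, 378.7, 121.0]
ee_rot: [-3.141, -0.01, 0.002]
force: [0.6, -0.4, -0.1]
gripper_width: 0.358
gripper_force: 29.9
 rot [ 0.001 -0.001  0.002] n 1.0 | then move [ -0.9  -2.3 106.7] | move first [ -1.   -2.4 106.7] dist 107.0 n 3.0 tcp [435.4 377.  120.7] w 0.36
```

The rows are not in the units I measure in: shifts go in cm and turns go in units of 0.25 rad. I convert before sending: 2 mm is 0.2, 30 mm is 3.

```bash

echo '[[[-0.09,-0.23,3,0,0,0,0],[0,0,3,0,0,0,0],[0,0,2.5,0,0,0,0],[0,0,1.5,0,0,0,0],[0,0,0.3,0,0,0,0],[0,0,0.2,0,0,0,0],[0,0,0,0,0,0,0],[0,0,0,0,0,0,0]]]' | python3 -m jog
echo '[[[0,0,0.1,0,0,0,0],[0,0,0,0,0,0,0],[0,0,0,0,0,0,0.45],[0,0,0,0,0,0,0.55],[0,0,0,0,0,0,0.55],[0,0,-2,0,0,0,0.55],[0,0,-4,0,0,0,0.55],[0,0,-4,0,0,0,0.6]]]' | python3 -m jog
echo '[[[0,2,-2,0,0,0,0.6],[0,3,-2,0,0,0,0.6],[0,3.5,-2,0,0,0,0.6],[0,4,0,0,0,0,0.6],[0,4,0,0,0,0,0.6],[0,4,0,0,0,0,0.6],[0,4,0,0,0,0,0.6],[0,4,0,0,0,0,0.6]]]' | python3 -m jog >/dev/null
echo '[[[0,4,0,0,0,0,0.6],[0,4,0,0,0,0,0.6],[0,4,0,0,0,0,0.6],[0,4,0,0,0,0,0.6],[0,4,0,0,0,0,0.6],[0,4,0,0,0,0,0.6],[0,4,0,0,0,0,0.6],[0,4,0,0,0,0,0.6]]]' | python3 -m jog
echo '[[[0,0,0,0,0,0,0.6],[0,0,0,0,0,0,0.6],[0,0,0,0,0,0,0.6],[0,0,0,0,0,0,0.6]]]' | python3 -m jog >/dev/null
python3 - <<'E'
from h import *
t=manip.read_camera("top");s=manip.read_camera("scene");cv2.imwrite("pics/e_t.png",t);cv2.imwrite("pics/e_s.png",s)
# amber bodies in the tray / anywhere: saturated brown pixels
for n,im in(("top",t),("scene",s)):
    h=cv2.cvtColor(im,cv2.COLOR_BGR2HSV);w=((h[...,0]<15)&(h[...,1]>110)&(h[...,2]>40)&(h[...,2]<150)).astype(np.uint8)
    w=cv2.morphologyEx(w,cv2.MORPH_CLOSE,np.ones((5,3),np.uint8))
    k,l,st,c=cv2.connectedComponentsWithStats(w);print(n,[(*atz(n,c[i],30)[0,:2].round(),int(st[i,4])) for i in range(1,k) if st[i,4]>6 and 380<atz(n,c[i],30)[0,0]<760 and -200<atz(n,c[i],30)[0,1]<450])
# expected cap centre: template score of disk brightness vs surroundings in scene
for x in(434.5,482.5):
  for y in(199.3,259.3,319.3,379.3):
    r=[]
    for n,im in(("top",t),("scene",s)):
        best=max(((lambda p:(cv2.cvtColor(im,6)[int(p[1]+.5)-2:int(p[1]+.5)+3,int(p[0]+.5)-2:int(p[0]+.5)+3].min()))(proj(n,[x+dx,y+dy,64])[0]),dx,dy) for dx in(-6,-3,0,3,6) for dy in(-6,-3,0,3,6)); r.append(tuple(map(int,best)))
    print(x,y,r)
print("jar",cap(t,221,178,12,140), manip.get_state()["tcp_pos"])
caps()
E
```

```text
time: 51.55
tcp_pos: [434.6, 378.9, 15.4]
ee_rot: [3.14, 0.001, 0.0]
force: [-1.1, 0.0, -0.9]
gripper_width: 0.363
gripper_force: 30.2
time: 52.22
tcp_pos: [432.4, 378.7, 114.1]
ee_rot: [3.137, 0.003, -0.004]
force: [1.8, 1.3, 0.4]
gripper_width: 0.595
gripper_force: 0.0
time: 53.55
tcp_pos: [434.4, -227.3, 174.8]
ee_rot: [3.14, 0.004, -0.001]
force: [2.6, 0.1, 1.0]
gripper_width: 0.601
gripper_force: 0.0
top [(np.float64(597.0), np.float64(-61.0), 132), (np.float64(593.0), np.float64(-33.0), 116), (np.float64(588.0), np.float64(-4.0), 127), (np.float64(584.0), np.float64(24.0), 129), (np.float64(484.0), np.float64(303.0), 7), (np.float64(475.0), np.float64(246.0), 21), (np.float64(478.0), np.float64(183.0), 12), (np.float64(432.0), np.float64(311.0), 28), (np.float64(435.0), np.float64(201.0), 7), (np.float64(432.0), np.float64(363.0), 26)]
scene [(np.float64(443.0), np.float64(214.0), 27), (np.float64(493.0), np.float64(197.0), 22), (np.float64(483.0), np.float64(209.0), 9), (np.float64(440.0), np.float64(263.0), 39), (np.float64(492.0), np.float64(264.0), 53), (np.float64(438.0), np.float64(327.0), 32), (np.float64(491.0), np.float64(327.0), 37), (np.float64(438.0), np.float64(383.0), 43), (np.float64(485.0), np.float64(382.0), 32), (np.float64(500.0), np.float64(372.0), 13), (np.float64(503.0), np.float64(385.0), 7)]
434.5 199.3 [(179, 6, 6), (198, 6, 6)]
434.5 259.3 [(251, 3, -6), (217, 3, 6)]
434.5 319.3 [(250, 6, 6), (215, 6, 6)]
434.5 379.3 [(250, 0, -3), (217, 3, 0)]
482.5 199.3 [(251, 6, -6), (216, 6, 3)]
482.5 259.3 [(251, 0, -6), (216, 6, -3)]
482.5 319.3 [(250, 6, 0), (218, 6, 3)]
482.5 379.3 [(250, 0, -6), (218, 3, 3)]
jar (array([219.48431373, 176.44901961]), np.int32(510)) [ 435.18363555 -223.54365865  174.6577635 ]
top [(np.float64(671.3), np.float64(187.1), 125)]
scene [(np.float64(429.0), np.float64(378.8), 167)]
```

```bash

python3 - <<'E'
from h import *
for n,f in(("scene","e_s"),("top","e_t")):
    im=cv2.cvtColor(cv2.imread(f"pics/{f}.png"),6)
    def at(x,y,z=40): return np.round(proj(n,[x,y,z])[0]).astype(int)
    for x in(434.5,482.5):
        p=at(x,319.3);T=im[p[1]-13:p[1]+14,p[0]-9:p[0]+10]
        off0=proj(n,[x,319.3,40])[0]-p
        for y in(199.3,259.3,379.3):
            q=at(x,y);W=im[q[1]-20:q[1]+21,q[0]-16:q[0]+17]
            r=cv2.matchTemplate(W,T,cv2.TM_CCOEFF_NORMED);_,v,_,l=cv2.minMaxLoc(r)
            d=np.array([l[0]-7,l[1]-7])+(q-proj(n,[x,y,40])[0])+off0
            w=atz(n,proj(n,[x,y,40])[0]+d,40)[0,:2]
            print(n,x,y,"score",round(v,2),"offset mm",(w-[x,y]).round(1))
E
```

```text
scene 434.5 199.3 score 0.72 offset mm [2.  5.7]
scene 434.5 259.3 score 0.71 offset mm [-1.  -8.6]
scene 434.5 379.3 score 0.75 offset mm [-1.8 -7.1]
scene 482.5 199.3 score 0.73 offset mm [-3.4 -1.9]
scene 482.5 259.3 score 0.78 offset mm [-2.6 -1.7]
scene 482.5 379.3 score 0.75 offset mm [-2.4 -2.6]
top 434.5 199.3 score 0.62 offset mm [3.1 8.1]
top 434.5 259.3 score 0.87 offset mm [-1.  -6.7]
top 434.5 379.3 score 0.77 offset mm [-4.  -7.7]
top 482.5 199.3 score 0.79 offset mm [-1.8 -2. ]
top 482.5 259.3 score 0.74 offset mm [-0.9 -2.2]
top 482.5 379.3 score 0.75 offset mm [-4.  -2.7]
```

```bash
python3 -c "
from bench import manip
print(manip.get_state()['time'],manip.hand_in())"
```

```text
the job is handed in; nothing more can be done
54.0833 None
```

I handed the job in at 54.1 s: the chart stands on its open leg on the mat facing the robot, all six spares are in the six empty pockets, and the jar and tape were never touched; the final tray check was by image code rather than by eye, and the hand-in gave no verdict.

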